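Scoop grinding balls into the balance dish and shut the balance

TASK

Use the orange-handled scoop to move at least four of the six steel balls from the blue tray into the dish on the balance, without touching the balls with the gripper; leave any others in the tray. Then stand the scoop upright back on the bench and slide the balance's clear top pane fully shut, with the dish still standing on the pan and the three other vessels on the bench left alone.

Things in the scene. Friction and masses are not known exactly. Their poses are not given: they have to be found in the camera images.
- scoop: Loose 120 g scoop: open-fronted aluminium pan, orange handle. Origin: centre of the flat underside; x out of the mouth, z up. Pan 80 mm long (x -40 to 40), 70 wide (65 inside), floor 3 thick; side walls 28 high from x -40 to 25, back wall 34. The floor's last 15 mm is a tongue 1.6 thick without walls, 48 wide at the tip. Stands level by itself. Mouth points roughly to +y of the world at the start.
- scoop_grip (a point): Middle of the scoop's handle, at x -64, z 70 mm in the scoop's frame: the place to grip, fingers closing along the scoop's y. The handle is a flat-sided bar 16 mm wide (y) and 22 mm deep, climbing backwards at 34 degrees from x -33, z 49 to x -95, z 92, on a 16 mm wide stem behind the pan's back wall.
- scoop_lip (a point): Middle of the scoop's front edge, on the underside, at x +40, z 0 mm in the scoop's frame.
- tray: Blue open tray fixed to the bench. Origin: centre of its underside. Inside 200 mm long (its x) and 84 mm wide (its y); walls 5 mm thick, tops 36 mm above the bench, floor 6 mm above it. The inside corners are filled at 45 degrees (16 mm legs). The balls start in the half towards its +x end (the end nearer the balance); the other half is empty.
- balance: White balance fixed to the bench, 320 mm deep (x), 200 wide (y), base 55 high. Origin: centre of its underside; x points to its back, away from the display. On the base a chamber with 5 mm clear walls (front, sides), inside 150 wide, 145 deep (x -110 to 35), wall tops at 125 mm; behind it a housing 125 high. A clear pane (top at 132 mm) slides over it.
- pan (a point): Centre of the top of the round weighing pan (120 mm across), 62 mm above the bench.
- lid_pane (a joint): Position of the clear sliding pane over the balance chamber, in m: 0 = fully shut at its front stop, 0.12 = fully open. Opens along the balance's +x, back over the housing; stays where left, takes about 2 N to move. About this length of the chamber is open, from the front wall back.
- lid_knob (a point): Centre of the blue upright knob on the pane near its front edge: 24 mm wide (the balance's y), 12 mm thick (x), standing 32 mm above the pane, this point 16 mm above the pane. Moves with the pane.
- dish: Loose round steel weighing dish, 120 g, standing on the pan. Origin: centre of its underside. 104 mm across at the foot, 116 mm at the rim, 50 mm high, wall 3 mm, floor 4 mm; its rim is about 112 mm above the bench.
- sample_jar: Bystander: amber jar, 52 mm across, 65 mm high. Origin: centre of its underside.
- crucible: Bystander: small white crucible, 42 mm across, 34 mm high. Origin: centre of its underside.
- reagent: Bystander: green bottle with a red cap, 52 mm across, 95 mm high. Origin: centre of its underside.
- ball0_center (a point): Centre of a loose polished steel grinding ball, 16 mm across, about 17 g, one of six in the tray; it rolls freely.
- ball1_center (a point): Centre of a loose polished steel grinding ball, 16 mm across, about 17 g, one of six in the tray; it rolls freely.
- ball2_center (a point): Centre of a loose polished steel grinding ball, 16 mm across, about 17 g, one of six in the tray; it rolls freely.
- ball3_center (a point): Centre of a loose polished steel grinding ball, 16 mm across, about 17 g, one of six in the tray; it rolls freely.
- ball4_center (a point): Centre of a loose polished steel grinding ball, 16 mm across, about 17 g, one of six in the tray; it rolls freely.
- ball5_center (a point): Centre of a loose polished steel grinding ball, 16 mm across, about 17 g, one of six in the tray; it rolls freely.
Not all that is in view belongs to the job. What is meant by the tray is not black, pink or turquoise, and is the smaller of those in its own colour.

How it is judged:
By the outcome, as a careful person would: the job done as asked, in the order asked, and still so for the second after the job is handed in, with the robot touching nothing.
It also fails if it takes over 70 s, if anything falls off the work surface, if the arm or the gripper's body presses on something with over 40 N, if the wrist force passes 120 N, or if a joint passes its speed limit or range.

ROBOT

A 6-joint arm with a two-finger parallel gripper is mounted at the origin on the work surface. World frame = base frame: x ahead of the robot, y to its left, z up, the work surface at z = 0. Lengths are in m, angles in rad, forces in N, time in s.
With the tool pointing down it reaches from about 0.35 to 0.775 m from the base axis. Payload 5.5 kg.
Tool frame: the origin (TCP) lies midway between the tips of the shut fingers; the grasp point (between the pads) lies 19 mm behind it; z points along the fingers, y is the line along which they close (so a half turn about z gives the same grasp; the last joint's range is limited). The gripper opens to 85 mm and grips with 20 to 120 N. Pads are 22 mm wide; open, the fingers measure 114 mm over their backs; the gripper's body (76 mm by 85 mm) begins 54 mm behind the grasp point. The pads swing forward as they close: fully open they stand 13 mm farther back than shut.
Start: joints at [-1.261, 0.313, 0.046, 1.304, 0, 1.431], TCP at [0.25, -0.518, 0.231] pointing down, gripper open.
Joint ranges: [-2.76, 2.76], [-0.86, 1.69], [-1.03, 1.26], [-2.2, 2.34], [-1.47, 1.5], [-3.14, 3.14]. Speed limits (rad/s): [2.57, 2.57, 3.14, 3.14, 3.14, 3.14].

INTERFACE

Orientations are given as a rotation vector (axis times angle).
In Python, from plant import env, get_image gives the robot as it stands.
- The arm moves only by the tool move_arm, never from a script. Its argument "increments" is a list of rows, each a list of 7 numbers: the opening, from 0 (shut) to 1 (fully open), then the shift along the tool's x, y, z normalised to -1 to 1, where 1 is 0.025 m, then the turn, a rotation vector about the tool's x, y, z normalised to -1 to 1, where 1 is 0.08 rad. In form: [[hand, dx, dy, dz, ax, ay, az], ...]. A call has exactly 5 rows; each row shifts and turns the commanded pose from where the row before left it, along the tool's axes as they then stand; what a row does not reach is not made up. A row lasts 1/12 s, in which the tool goes at most 41.7 mm and 7.16 degrees, less where a joint would pass 70% of its speed; a pose out of reach is approached as far as the arm can. A call with a number of a shift or a turn outside -1 to 1 is refused whole. A call with a gripper value outside its range is refused whole. The fingers move at their own pace and stop on an object; "newtons" is the grip in N (left out, the last holds). Time passes only in rows, so rows that do not move let the fingers close, or fill a call up. It gives the time, the measured TCP pose, the force, the opening and the grip force at its end, in the units of the state.
- env.get_obs(): the state, without advancing time (a new reading comes with each control period).
- get_image(name): name is "side" or "top"; returns a dict with "frame" (420x560x3 uint8, blue, green, red), "fx", "fy", "cx", "cy" (pixels), "cam_to_world" (4x4, takes a point from camera to world coordinates). Camera axes: x right, y down, z forward; pixel columns grow to the right and rows downward; lengths in m; the calibration is good to about 2 mm. A picture is of the moment at which its call begins. There is no depth.
- env.sign_off(): hands the job in; it is judged then, once.
The state is a dict: "t": time; "joint_pos": joint angles; "joint_vel": joint speeds; "joint_efforts": joint torques, N m; "position": TCP position; "tool_rot": TCP orientation; "wrist_force": force on the tool from outside, world axes, zero at the start; "wrist_torque": the same for the moment, N m; "width": finger opening in m; "grip_force": force on a finger pad.
Only numpy, scipy, OpenCV 4.12 (cv2) and the standard library are available. Lean on these libraries where they do the work, as an engineer would, in place of code of your own. Each camera call takes 0.05 s, during which the arm holds its last target. There are 200 camera calls.

## Working session

There is one attempt and no reset: what is moved stays moved. The work goes in short steps, Python scripts to look and compute and a tool call to move; the robot and the scene stay as the last step left them, time stands still between calls to the robot, and variables do not carry over. Pictures are saved under pics/ and viewed, at most 10 in all, crops included, and the job is handed in when it is done.

Besides the shell and the picture viewer there is one more tool, called after "Request:" by a JSON object that holds its "method" and its "body", one argument or row to a line. move_arm: Moves the arm, as the interface text tells. Scaled input: -1 to 1 covers 0.025 m each way for a shift and 0.08 rad each way for a turn. Its arguments: {"type":"object","properties":{"increments":{"type":"array"},"newtons":{"type":"number"}},"required":["increments"]}

```bash
mkdir -p pics; ls; python3 - <<'E'
from plant import env,get_image
import cv2,numpy as np
o=env.get_obs();print(o)
for n in("top","side"):
    d=get_image(n);cv2.imwrite(f"pics/{n}0.png",d["frame"]);np.savez(f"pics/{n}0.npz",**d)
    print(n,d["fx"],d["fy"],d["cx"],d["cy"],np.round(d["cam_to_world"],4).tolist())
E
```

```text
pics
{'t': 0.0, 'joint_pos': array([-1.26059909e+00,  3.14002448e-01,  4.50050409e-02,  1.30356408e+00,
        3.07343392e-05,  1.43120139e+00]), 'joint_vel': array([-0.0019272 , -0.00137204,  0.00042147,  0.00028243, -0.0002123 ,
        0.00084246]), 'joint_efforts': array([-1.24599523e-03, -4.80614913e+01,  2.98538929e+01,  1.90518686e-02,
       -4.01173875e-04,  6.62350431e-06]), 'position': array([ 0.24985156, -0.51734511,  0.23041833]), 'tool_rot': array([-3.06076182e+00, -7.00198242e-01,  1.88020821e-04]), 'wrist_force': array([-0.35739015,  0.43477417,  0.26052095]), 'wrist_torque': array([-0.03170948, -0.02543339, -0.01285932]), 'grip_force': 0.0, 'width': 0.08496915592509068}
top 464.2095397489024 464.2095397489024 282.848167316874 217.98310541003826 [[0.015, -0.9963, 0.0849, 0.3688], [-0.9999, -0.0144, 0.0077, -0.1956], [-0.0064, -0.085, -0.9964, 1.666], [0.0, 0.0, 0.0, 1.0]]
side 410.12348574579784 410.12348574579784 278.39562783256656 208.35306976385104 [[-0.9582, -0.2223, 0.1798, 0.2715], [-0.2857, 0.7207, -0.6316, 0.5034], [0.0108, -0.6566, -0.7542, 0.9443], [0.0, 0.0, 0.0, 1.0]]
```

View pics/top0.png

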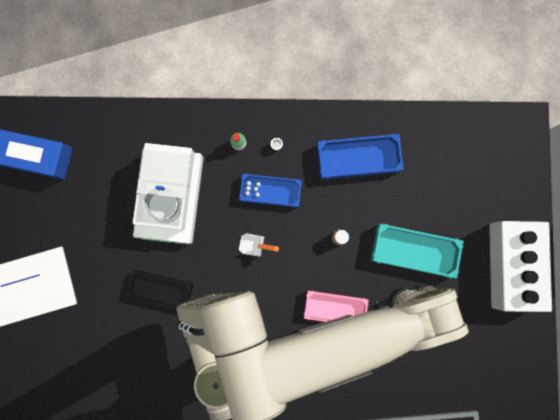

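View pics/side0.png

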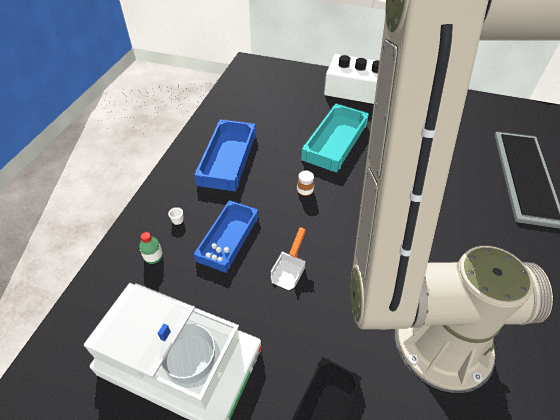

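The top view shows the small blue tray at (270,190) with six balls at about (252,188), the scoop pan at (252,245) with its orange handle at (270,248), the balance at (168,195) with its knob at (160,188) and the dish at (162,205). In the side view the same things are at: tray (227,236), scoop (288,270), handle (298,242), knob (164,331), dish (189,354).

```bash
cat > h.py <<'E'
import numpy as np,cv2
from plant import env,get_image
def grab(n):
    d=get_image(n); d=dict(d); return d
def ray(d,p):
    p=np.atleast_2d(p).astype(float);T=np.array(d["cam_to_world"])
    v=np.c_[(p[:,0]-d["cx"])/d["fx"],(p[:,1]-d["cy"])/d["fy"],np.ones(len(p))]@T[:3,:3].T
    return T[:3,3],v/np.linalg.norm(v,axis=1)[:,None]
def plane(d,p,z):
    c,v=ray(d,p); return c+v*((z-c[2])/v[:,2])[:,None]
def tri(d1,p1,d2,p2):
    c1,v1=ray(d1,p1);c2,v2=ray(d2,p2);v1=v1[0];v2=v2[0]
    s=np.linalg.lstsq(np.c_[v1,-v2],c2-c1,rcond=None)[0]
    a=c1+s[0]*v1;b=c2+s[1]*v2
    return (a+b)/2,np.linalg.norm(a-b)
def proj(d,P):
    T=np.linalg.inv(np.array(d["cam_to_world"]));q=np.atleast_2d(P)@T[:3,:3].T+T[:3,3]
    return np.c_[q[:,0]/q[:,2]*d["fx"]+d["cx"],q[:,1]/q[:,2]*d["fy"]+d["cy"]]
def mask(d,lo,hi,roi=None):
    m=cv2.inRange(cv2.cvtColor(d["frame"],cv2.COLOR_BGR2HSV),np.array(lo),np.array(hi))
    if roi:
        k=np.zeros_like(m);x0,y0,x1,y1=roi;k[y0:y1,x0:x1]=255;m&=k
    return m
def blobs(m,amin=3):
    n,l,s,c=cv2.connectedComponentsWithStats(m,connectivity=8)
    return [(int(s[i,4]),c[i].round(2).tolist(),s[i,:4].tolist()) for i in range(1,n) if s[i,4]>=amin]
E
python3 - <<'E'
from h import *
t=dict(np.load("pics/top0.npz"));s=dict(np.load("pics/side0.npz"))
O=([4,120,90],[18,255,255]);B=([105,120,50],[125,255,255])
for nm,d,ro,rk,rt in(("t",t,(240,230,300,260),(150,180,175,196),(230,165,310,215)),("s",s,(270,220,320,290),(150,315,180,345),(185,190,270,280))):
    print(nm,"orange",blobs(mask(d,*O,ro)),"knob",blobs(mask(d,*B,rk)))
    m=mask(d,*B,rt);c=max(cv2.findContours(m,0,2)[0],key=cv2.contourArea)
    r=cv2.minAreaRect(c);print("tray",np.round(cv2.boxPoints(r),1).tolist(), np.round(plane(d,cv2.boxPoints(r),.036),4).tolist() )
    print("poly",cv2.approxPolyDP(cv2.convexHull(c),2,True)[:,0].tolist())
a=cv2.resize(t["frame"][160:270,120:310],None,fx=4.2,fy=4.2,interpolation=2)
b=cv2.resize(s["frame"][190:410,80:320],None,fx=2.7,fy=2.7,interpolation=2)
cv2.imwrite("pics/a.png",a);cv2.imwrite("pics/b.png",b)
E
```

```text
t orange [(111, [269.14, 247.28], [259, 244, 20, 8])] knob [(24, [159.38, 187.46], [156, 186, 8, 4])]
tray [[238.0, 200.8000030517578], [241.3000030517578, 172.3000030517578], [301.79998779296875, 179.3000030517578], [298.6000061035156, 207.8000030517578]] [[0.5663, -0.0234, 0.036], [0.6685, -0.0327, 0.036], [0.6463, -0.2483, 0.036], [0.5445, -0.2379, 0.036]]
poly [[242, 174], [301, 180], [298, 206], [240, 201]]
s orange [(231, [297.15, 242.0], [290, 227, 16, 31])] knob [(133, [163.57, 331.85], [158, 324, 12, 17])]
tray [[190.1999969482422, 258.29998779296875], [228.0, 192.60000610351562], [261.29998779296875, 211.8000030517578], [223.60000610351562, 277.3999938964844]] [[0.661, -0.0205, 0.036], [0.6523, -0.2728, 0.036], [0.5318, -0.23, 0.036], [0.555, 0.0084, 0.036]]
poly [[231, 200], [256, 209], [257, 218], [229, 268], [224, 272], [195, 261], [194, 252], [226, 203]]
```

View pics/a.png

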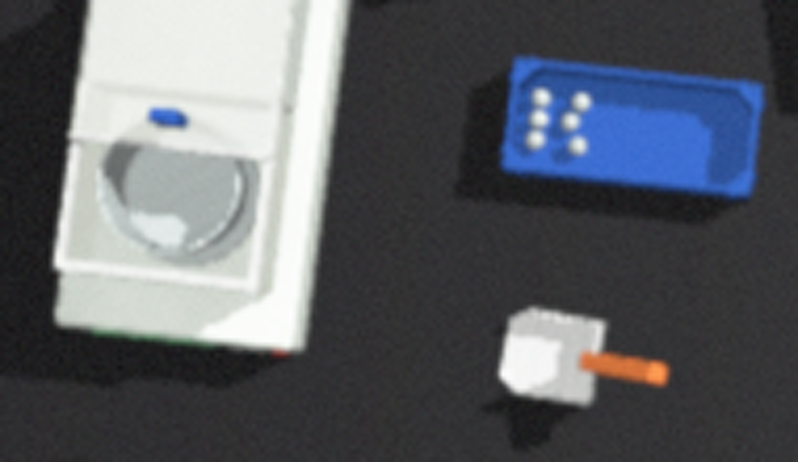

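View pics/b.png

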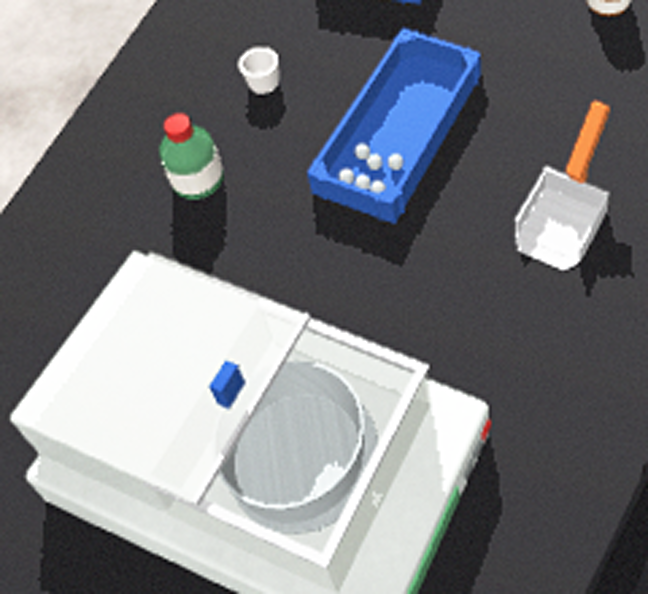

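Crops: the top crop shows the tray rim corners at (515,58), (763,85), (750,197) and (503,170), the dish at about (172,190) and the scoop's back wall from (607,322) to (592,403). The side crop shows the tray corners at (405,30), (481,55), (395,207) and (312,172), the pane's front edge crossing behind the dish, and the dish rim centre at about (298,435).

```bash
python3 - <<'E'
from h import *
t=dict(np.load("pics/top0.npz"));s=dict(np.load("pics/side0.npz"))
A=lambda u,v:(120+u/4.2-.4,160+v/4.2-.4)
Bq=lambda u,v:(80+u/2.7-.3,190+v/2.7-.3)
P={"handle":((269.14,247.28),(297.15,242.0)),"knob":((159.38,187.46),(163.57,331.85)),
"trayBL":(A(515,58),Bq(312,172)),"trayBR":(A(763,85),Bq(405,30)),"trayFR":(A(750,197),Bq(481,55)),"trayFL":(A(503,170),Bq(395,207)),
"chFL":(A(55,268),Bq(328,560)),"chFR":(A(265,288),Bq(428,366)),
"paneFL":(A(72,138),Bq(203,502)),"paneFR":(A(270,158),Bq(310,318)),
"dish":(A(172,190),Bq(298,435)),
"scBackL":(A(607,322),Bq(548,168)),"scBackR":(A(592,403),Bq(608,197)),
"handleEnd":(A(666,373),Bq(600,103)),
"reag":(A(494,0),Bq(177,125))}
R={}
for k,(a,b) in P.items():
    p,e=tri(t,a,s,b);R[k]=p;print(k,p.round(4),round(e*1000,1))
f=(t["frame"],s["frame"])
for d,r in((t,(240,175,275,205)),(s,(195,235,235,270))):
    m=mask(d,[0,0,140],[180,90,255],r);print([(n,c,np.round(plane(d,[c],.014)[0,:2],4).tolist()) for n,c,_ in blobs(m)])
tr=np.mean([R["trayBL"],R["trayBR"],R["trayFR"],R["trayFL"]],0);print("tray c",tr)
ax=R["trayBL"]+R["trayFL"]-R["trayBR"]-R["trayFR"];print("tray +x yaw",np.degrees(np.arctan2(ax[1],ax[0])),np.linalg.norm(ax)/2)
for d,r in ((t,(240,230,300,260)),(s,(270,220,320,290))):
    m=mask(d,[4,120,90],[18,255,255],r);ys,xs=np.nonzero(m);q=cv2.fitLine(np.c_[xs,ys].astype(np.float32),2,0,.01,.01).ravel();print("line",q)
E
```

```text
handle [ 0.4019 -0.1376  0.06  ] 3.0
knob [0.5915 0.225  0.1479] 4.3
trayBL [ 0.6599 -0.0379  0.0358] 10.0
trayBR [ 0.6417 -0.2476  0.0298] 7.9
trayFR [ 0.5475 -0.2372  0.0307] 4.7
trayFL [ 0.5669 -0.0283  0.0285] 6.3
chFL [0.4722 0.3145 0.1296] 4.6
chFR [0.4598 0.1518 0.111 ] 4.8
paneFL [0.575  0.3046 0.1297] 7.0
paneFR [0.5622 0.1474 0.1264] 5.7
dish [0.5381 0.231  0.1033] 5.5
scBackL [ 0.4387 -0.1185  0.0254] 8.3
scBackR [ 0.3717 -0.1065  0.0196] 5.9
handleEnd [ 0.3981 -0.1693  0.084 ] 2.8
reag [ 0.7266 -0.0104  0.121 ] 67.0
[(54, [247.65, 187.87], [0.6163, -0.0547]), (34, [256.76, 185.85], [0.6241, -0.0873]), (17, [257.12, 194.41], [0.5931, -0.0892])]
[(53, [216.02, 247.6], [0.6172, -0.0866]), (26, [226.0, 249.5], [0.5885, -0.0887]), (24, [208.0, 254.67], [0.6291, -0.0582]), (43, [216.44, 257.74], [0.6033, -0.0556])]
tray c [ 0.60398461 -0.13773948  0.03118784]
tray +x yaw 84.85663153122157 0.21013531046083325
line [9.8435169e-01 1.7621514e-01 2.6914413e+02 2.4727928e+02]
line [  0.33908063  -0.94075733 297.1472     242.00433   ]
```

```bash
cat >> h.py <<'E'
from scipy.spatial.transform import Rotation as Rn
def delta(p,yaw=None,R=None):
    "tool-frame shift (units of 25 mm) and turn (units of .08 rad) from the measured pose to TCP p; yaw in deg of tool x, tool down"
    o=env.get_obs();R0=Rn.from_rotvec(o["tool_rot"])
    if R is None: R=Rn.from_euler("z",yaw,degrees=True)*Rn.from_euler("x",180,degrees=True)
    T=(R0.inv()*R).as_rotvec()/.08
    print("shift in old axes",(R0.inv().apply(np.array(p)-o["position"])/.025).round(2),"in new axes",(R.inv().apply(np.array(p)-o["position"])/.025).round(2),"turn",T.round(2),"force",o["wrist_force"].round(1),"t",round(o["t"],2))
E
python3 - <<'E'
from h import *
t=dict(np.load("pics/top0.npz"))
m=mask(t,[4,120,90],[18,255,255],(240,230,300,260));ys,xs=np.nonzero(m)
for lo,hi in((259,263),(275,279)):
    k=(xs>=lo)&(xs<hi);print(xs[k].mean(),ys[k].mean())
a=plane(t,[[261-.5,245.7]],.062)[0]
# axis from both ends with heights along top face
k1=xs<264;k2=xs>=274
x1,x2=xs[k1].mean(),xs[k2].mean();p1=plane(t,[[x1,ys[k1].mean()]],.065)[0];p2=plane(t,[[x2,ys[k2].mean()]],.093)[0]
d=(p1-p2)[:2];yaw=np.degrees(np.arctan2(d[1],d[0]));print(p1,p2,"yaw",yaw)
c=plane(t,[[xs.mean(),ys.mean()]],.077)[0];print("centroid",c)
u=np.array([np.cos(np.radians(80.3)),np.sin(np.radians(80.3))])
b=plane(t,[[120+607/4.2-.4,160+322/4.2-.4],[120+592/4.2-.4,160+403/4.2-.4]],.034)
print("back",b,b.mean(0)[:2],"grip from back",b.mean(0)[:2]-.024*u,"grip from handle ends", plane(t,[[258.5,ys.mean()-1.7],[278.7,ys.mean()+1.7]],.07))
E
```

```text
260.46666666666664 245.86666666666667
276.5 248.5
[ 0.40713821 -0.11009149  0.065     ] [ 0.39893249 -0.16184544  0.093     ] yaw 80.99060389963014
centroid [ 0.40305302 -0.13800221  0.077     ]
back [[ 0.44238274 -0.11810418  0.034     ]
 [ 0.37458526 -0.10683196  0.034     ]] [ 0.408484   -0.11246807] grip from back [ 0.40444025 -0.13612495] grip from handle ends [[ 0.40848661 -0.10108551  0.07      ]
 [ 0.39787046 -0.17064412  0.07      ]]
```

```bash
python3 - <<'E'
from h import *
delta([.4035,-.137,.16],80.6)
E
```

```text
shift in old axes [ 12.15 -11.03   2.84] in new axes [16.01  3.58  2.82] turn [-2.000e-02 -1.000e-02 -1.196e+01] force [-0.2  0.5  0.1] t 0.1
```

Request:
{"method": "move_arm", "body": {
  "increments": [
    [1,0,0,0,0,0,-1],
    [1,0,0,0,0,0,-1],
    [1,0,0,0,0,0,-1],
    [1,0,0,0,0,0,-1],
    [1,0,0,0,0,0,-1]
  ]
}}

```text
t: 0.52
position: [0.2499, -0.5175, 0.2308]
tool_rot: [-2.859, -1.3, -0.0]
wrist_force: [0.0, 0.7, 0.1]
width: 0.0851
grip_force: 0.0
```

Request:
{"method": "move_arm", "body": {
  "increments": [
    [1,0,0,0,0,0,-1],
    [1,0,0,0,0,0,-1],
    [1,0,0,0,0,0,-1],
    [1,0,0,0,0,0,-1],
    [1,0,0,0,0,0,-1]
  ]
}}

```text
t: 0.93
position: [0.2499, -0.5175, 0.2308]
tool_rot: [-2.543, -1.842, -0.001]
wrist_force: [-0.0, 0.4, -0.5]
width: 0.0854
grip_force: 0.0
```

Request:
{"method": "move_arm", "body": {
  "increments": [
    [1,0,0,0,0,0,-1],
    [1,0,0,0,0,0,-0.96],
    [1,1,0.3,0.3,0,0,0],
    [1,1,0.3,0.3,0,0,0],
    [1,1,0.3,0.3,0,0,0]
  ]
}}

```text
t: 1.35
position: [0.2844, -0.4467, 0.2079]
tool_rot: [-2.397, -2.03, -0.001]
wrist_force: [-0.2, 0.7, 0.5]
width: 0.0854
grip_force: 0.0
```

Request:
{"method": "move_arm", "body": {
  "increments": [
    [1,1,0.3,0.3,0,0,0],
    [1,1,0.3,0.3,0,0,0],
    [1,1,0.3,0.3,0,0,0],
    [1,1,0.3,0.3,0,0,0],
    [1,1,0.3,0.3,0,0,0]
  ]
}}

```text
t: 1.77
position: [0.342, -0.3289, 0.1706]
tool_rot: [-2.396, -2.031, -0.0]
wrist_force: [0.9, -0.1, 0.4]
width: 0.0854
grip_force: 0.0
```

Request:
{"method": "move_arm", "body": {
  "increments": [
    [1,1,0.3,0.3,0,0,0],
    [1,1,0.3,0,0,0,0],
    [1,1,0.3,0,0,0,0],
    [1,1,0.3,0,0,0,0],
    [1,1,0,0,0,0,0]
  ]
}}

```text
t: 2.18
position: [0.3929, -0.2109, 0.1635]
tool_rot: [2.396, 2.032, 0.0]
wrist_force: [0.6, -0.2, 0.1]
width: 0.0854
grip_force: 0.0
```

```bash
python3 - <<'E'
from h import *
delta([.4035,-.137,.051],80.6)
print(env.get_obs()["joint_pos"])
for n in("top","side"):
    d=grab(n);np.savez(f"pics/{n}1.npz",**d)
    f=d["frame"];cv2.imwrite(f"pics/{n}1.png",f)
s=d;cv2.imwrite("pics/c.png",cv2.resize(s["frame"][100:400,150:450],None,fx=2,fy=2))
E
```

```text
shift in old axes [ 2.99 -0.06  4.5 ] in new axes [ 2.99 -0.06  4.5 ] turn [0.01 0.   0.  ] force [ 0.6 -0.2  0.1] t 2.18
[-6.73220587e-01  9.94688218e-02 -3.93753528e-01  1.07722126e+00
  1.89325450e-04  1.06149115e+00]
```

View pics/c.png

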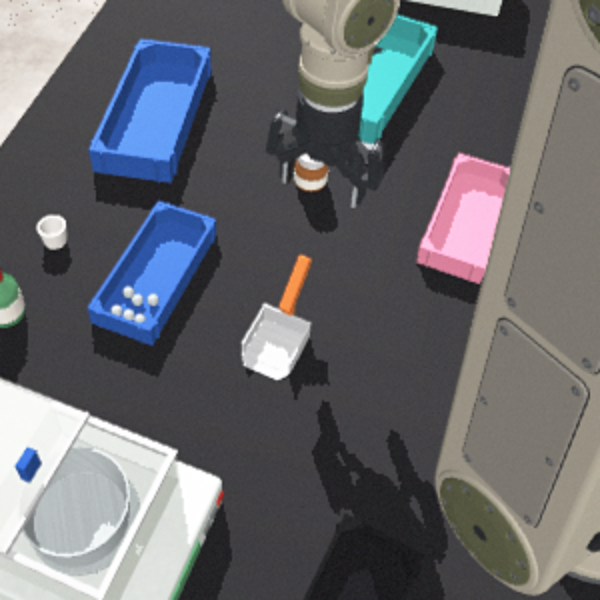

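Side crop: open fingertips at crop (285,180) and (354,203); the scoop handle is clear ahead and nothing has been disturbed.

Request:
{"method": "move_arm", "body": {
  "increments": [
    [1,0.8,0,0,0,0,0],
    [1,0.8,0,0,0,0,0],
    [1,0.8,0,0,0,0,0],
    [1,0.6,0,0.5,0,0,0],
    [1,0,0,0.8,0,0,0]
  ]
}}

```text
t: 2.7
position: [0.4054, -0.1371, 0.1324]
tool_rot: [2.392, 2.032, 0.003]
wrist_force: [-0.1, -0.1, -0.1]
width: 0.0848
grip_force: 0.0
```

Request:
{"method": "move_arm", "body": {
  "increments": [
    [1,0,0,0.8,0,0,0],
    [1,0,0,0.8,0,0,0],
    [1,0,0,0.8,0,0,0],
    [1,0,0,0.5,0,0,0],
    [1,0,0,0,0,0,0]
  ]
}}

```text
t: 3.12
position: [0.402, -0.1374, 0.0562]
tool_rot: [-2.393, -2.028, 0.003]
wrist_force: [-0.2, 0.1, -0.6]
width: 0.0852
grip_force: 0.0
```

```bash
python3 - <<'E'
from h import *
s=dict(np.load("pics/side1.npz"));print("tips proj",proj(s,[[.3929,-.2109,.1765],[.3929,-.2109,.1635]]),"seen mid 309.7 196")
delta([.4035,-.137,.051],80.6)
d=grab("side");cv2.imwrite("pics/d.png",cv2.resize(d["frame"][180:320,220:360],None,fx=4,fy=4))
E
```

```text
tips proj [[309.35192915 193.6726447 ]
 [309.01169996 197.10499502]] seen mid 309.7 196
shift in old axes [0.03 0.06 0.21] in new axes [0.03 0.06 0.21] turn [-0.06 -0.02 -0.01] force [-0.2  0.1 -0.6] t 3.12
```

View pics/d.png

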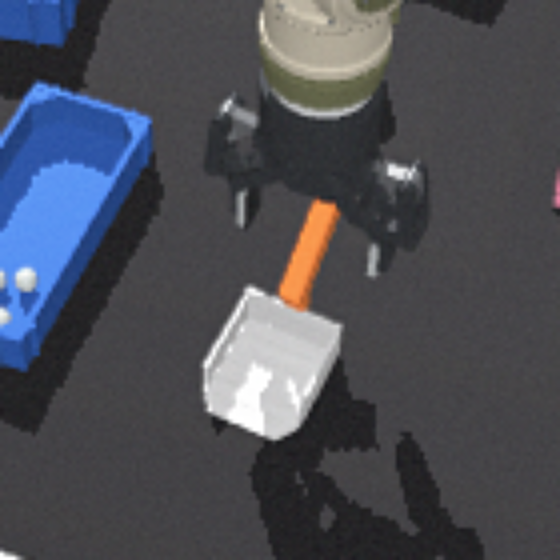

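The fingertips, at crop (242,225) and (372,272), straddle the middle of the handle at about (308,245). I'll lower slightly and close.

Request:
{"method": "move_arm", "body": {
  "increments": [
    [1,0,0,0.2,0,0,0],
    [0,0,0,0,0,0,0],
    [0,0,0,0,0,0,0],
    [0,0,0,0,0,0,0],
    [0,0,0,0,0,0,0]
  ],
  "newtons": 80
}}

```text
t: 3.58
position: [0.4046, -0.1382, 0.0544]
tool_rot: [2.395, 2.031, 0.001]
wrist_force: [1.2, -0.7, -0.6]
width: 0.0388
grip_force: 0.0
```

Request:
{"method": "move_arm", "body": {
  "increments": [
    [0,0,0,0,0,0,0],
    [0,0,0,0,0,0,0],
    [0,0,0,0,0,0,0],
    [0,0,0,0,0,0,0],
    [0,0,0,0,0,0,0]
  ]
}}

```text
t: 4.0
position: [0.4041, -0.1379, 0.0543]
tool_rot: [2.396, 2.032, -0.0]
wrist_force: [-1.2, 0.3, 5.9]
width: 0.015
grip_force: 76.7
```

Request:
{"method": "move_arm", "body": {
  "increments": [
    [0,0,0,-0.3,0,0,0],
    [0,0,0,-0.6,0,0,0],
    [0,0,0,-1,0,0,0],
    [0,0,0,-1,0,0,0],
    [0,0,0,-0.5,0,0,0]
  ]
}}

```text
t: 4.42
position: [0.4051, -0.1384, 0.1417]
tool_rot: [2.394, 2.03, 0.002]
wrist_force: [1.4, -0.6, -1.2]
width: 0.0149
grip_force: 77.5
```

```bash
python3 - <<'E'
from h import *
o=env.get_obs();print(o["position"],o["width"],o["grip_force"],o["wrist_force"],o["joint_pos"].round(2))
t=grab("top");s=grab("side")
a=cv2.resize(t["frame"][225:265,215:300],None,fx=6,fy=6,interpolation=2)
b=cv2.resize(s["frame"][190:310,220:350],None,fx=4,fy=4,interpolation=2)
c=np.zeros((600-0,520,3),np.uint8)
im=np.zeros((740,530,3),np.uint8);im[:240,:510]=a;im[250:730,:520]=b
im=im[:, :];cv2.imwrite("pics/e.png",cv2.resize(im,None,fx=.8,fy=.8));np.savez("pics/top2.npz",**t);np.savez("pics/side2.npz",**s)
E
```

```text
[ 0.40514817 -0.13842605  0.14166894] 0.014912996955793028 77.48976945877075 [ 1.38646154 -0.57654516 -1.2201319 ] [-0.52  0.08 -0.47  1.01 -0.    1.22]
```

View pics/e.png

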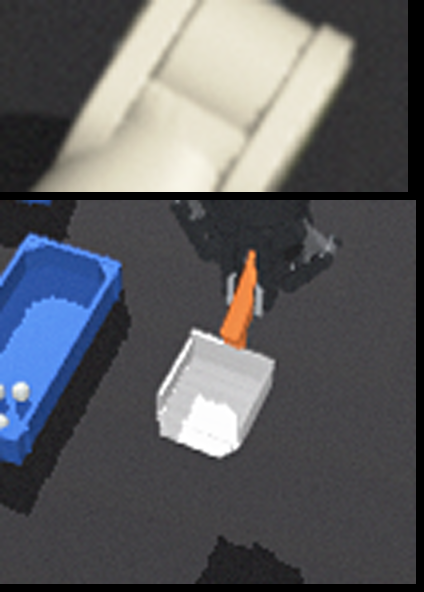

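```bash
python3 - <<'E'
from h import *
s=dict(np.load("pics/side2.npz"));m=np.array([np.cos(np.radians(80.6)),np.sin(np.radians(80.6))])
b=plane(s,[[279.8,231],[305,239]],.1214);print(b,np.linalg.norm(b[0]-b[1]));mid=b.mean(0)[:2]-np.array([.4051,-.1384]);print("along",mid@m,"lat",mid@np.array([-m[1],m[0]]))
lip=plane(s,[[220+222/.8/4,190+(452/.8-250)/4]],.0890);print("lip",lip,"along",(lip[0,:2]-[.4051,-.1384])@m)
# target: tray
yaw=84.3;u=np.array([np.cos(np.radians(yaw)),np.sin(np.radians(yaw))]);c=np.array([.605,-.137])
p=c+u*(-.045-.064);print(p)
delta([*p,.14],yaw);
E
```

```text
[[ 0.44246536 -0.1137862   0.1214    ]
 [ 0.37505528 -0.10803665  0.1214    ]] 0.06765483150886618
along 0.027717287241351973 lat 0.0008784313620200234
lip [[ 0.393545   -0.03269564  0.089     ]] along 0.10239774663307918
[ 0.59417415 -0.24546106]
shift in old axes [-2.98  8.12  0.1 ] in new axes [-3.49  7.92  0.06] turn [ 0.06  0.03 -0.81] force [ 0.6 -0.2 -1.9] t 4.52
```

Request:
{"method": "move_arm", "body": {
  "increments": [
    [0,0,0.5,0,0,0,-0.4],
    [0,-0.5,1,0,0,0,-0.4],
    [0,-0.5,1,0,0,0,0],
    [0,-0.5,1,0,0,0,0],
    [0,-0.5,1,0,0,0,0]
  ]
}}

```text
t: 4.93
position: [0.5109, -0.2007, 0.1374]
tool_rot: [-2.329, -2.106, 0.001]
wrist_force: [0.6, -0.4, -1.1]
width: 0.0148
grip_force: 77.4
```

Request:
{"method": "move_arm", "body": {
  "increments": [
    [0,-0.5,1,0,0,0,0],
    [0,-0.5,1,0,0,0,0],
    [0,-0.5,1,0,0,0,0],
    [0,0,0.4,0,0,0,0],
    [0,0,0,0,0,0,0]
  ]
}}

```text
t: 5.35
position: [0.5928, -0.247, 0.1364]
tool_rot: [-2.329, -2.106, 0.0]
wrist_force: [0.2, -0.4, -1.4]
width: 0.0142
grip_force: 77.9
```

```bash
python3 - <<'E'
from h import *
t=dict(np.load("pics/top0.npz"));s=dict(np.load("pics/side0.npz"))
for d,c in((t,[[242.2,173.4],[301.3,179.8],[298.2,206.5],[239.4,200.1]]),(s,[[195.2,253.4],[229.7,200.8],[257.8,210],[226,266.4]])):
    q=plane(d,c,.036);print(q[:,:2].round(4).tolist(),q.mean(0).round(4))
    a=q[0]+q[3]-q[1]-q[2];print(np.degrees(np.arctan2(a[1],a[0])),np.linalg.norm(a)/2)
# floor region (bright blue) in both views
yaw=84.3;u=np.array([np.cos(np.radians(yaw)),np.sin(np.radians(yaw))]);c=np.array([.605,-.137])
delta([*(c+u*(-.045-.065)),.065],yaw)
d=grab("side");np.savez("pics/side3.npz",**d)
cv2.imwrite("pics/f.png",cv2.resize(d["frame"][150:290,170:310],None,fx=4.2,fy=4.2,interpolation=2))
E
```

```text
[[0.6647, -0.0361], [0.6446, -0.2464], [0.5492, -0.2366], [0.569, -0.0283]] [ 0.6069 -0.1369  0.036 ]
84.56114080641856 0.21023459741220138
[[0.6549, -0.0387], [0.6352, -0.2431], [0.5438, -0.2334], [0.5613, -0.0245]] [ 0.5988 -0.1349  0.036 ]
84.84370888978229 0.20751843484814114
shift in old axes [0.03 0.05 2.86] in new axes [0.03 0.05 2.86] turn [-0.01 -0.01 -0.01] force [ 0.2 -0.4 -1.4] t 5.35
```

View pics/f.png

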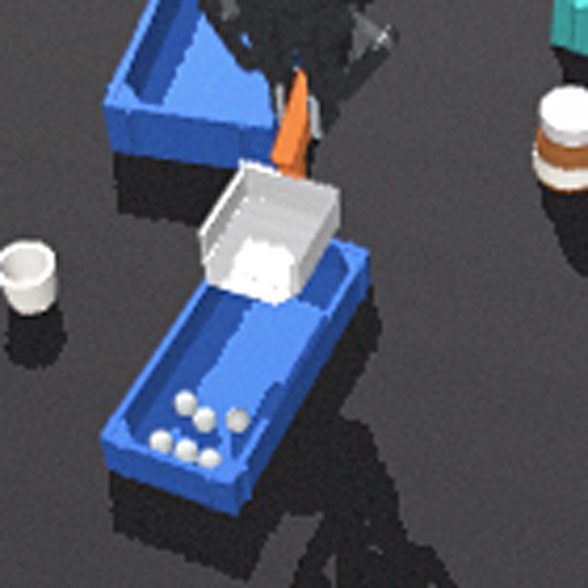

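The crop shows the scoop level above the tray's empty half, with its back wall corners at (245,165) and (340,190), the balls at the near end around (160–237, 402–460), and the tray corners at (103,438) and (370,250). The two views disagree about the tray by 8 mm in x, so I'll check the side camera against the scoop, whose pose I know from the arm.

```bash
python3 - <<'E'
from h import *
s=dict(np.load("pics/side3.npz"))
yaw=84.3;u=np.array([np.cos(np.radians(yaw)),np.sin(np.radians(yaw))]);v=np.array([-u[1],u[0]])
p=np.array([.5928,-.247])
w=lambda a,l,z:[*(p+u*a+v*l),z+.0821]
E=proj(s,[w(.024,-.035,.034),w(.024,.035,.034),w(.104,-.024,0),w(.104,.024,0)])
F=lambda x,y:(170+x/4.2-.4,150+y/4.2-.4)
print("exp",E.round(1).tolist(),"seen",F(245,163),F(341,189),"lip?",F(209,283),F(280,303))
t=np.array([F(103,438),F(370,250)]);print(plane(s,t,.036),plane(s,t,.036).mean(0))
c=np.array([.605,-.137])
for c in([.605,-.137],[.6,-.137]):
  c=np.array(c);k=[[*(c+u*a+v*b),.036] for a,b in((.105,-.047),(.105,.047),(-.105,-.047))];print((proj(s,k)-170)*0+proj(s,k))
print("f-crop",[((x-169.6)*4.2,(y-149.6)*4.2) for x,y in proj(s,k)])
t0=dict(np.load("pics/top0.npz"))
# tray inner floor mask centroid lines: rows across the middle of tray, blue extents
for n,d,z in(("top",t0,.036),):
  m=mask(d,[105,120,50],[125,255,255],(230,165,310,215))
  for col in(265,270,275,280):
    r=np.nonzero(m[:,col])[0];print(col,r.min(),r.max(),plane(d,[[col,r.min()-.5],[col,r.max()+.5]],z)[:,:2].round(4).tolist())
E
```

```text
exp [[227.1, 186.2], [249.7, 193.3], [218.4, 215.3], [234.1, 220.6]] seen (227.9333333333333, 188.4095238095238) (250.7904761904762, 194.6) lip? (219.36190476190475, 216.98095238095237) (236.26666666666665, 221.74285714285713)
[[ 0.65702583 -0.0364435   0.036     ]
 [ 0.54511947 -0.23655382  0.036     ]] [ 0.60107265 -0.13649866  0.036     ]
[[192.45803379 253.19726515]
 [223.84857603 264.65703937]
 [228.1374849  199.63071088]]
[[194.1807259  253.65013985]
 [225.63403308 265.12910156]
 [229.7059192  199.99679932]]
f-crop [(np.float64(103.23904877038862), np.float64(437.01058738893596)), (np.float64(235.3429389394268), np.float64(485.2222265641453)), (np.float64(252.4448606261074), np.float64(211.66655715345533))]
265 176 203 [[0.6583, -0.1173], [0.5582, -0.1192]]
270 176 204 [[0.6585, -0.1351], [0.5549, -0.1369]]
275 177 204 [[0.6552, -0.1529], [0.5551, -0.1546]]
280 177 205 [[0.6554, -0.1707], [0.5518, -0.1723]]
```

Request:
{"method": "move_arm", "body": {
  "increments": [
    [0,0.2,0.05,0.6,0,0,0],
    [0,0.2,0,0.7,0,0,0],
    [0,0,0,0.6,0,0,0],
    [0,0,0,0.4,0,0,0],
    [0,0,0,0.2,0,0,0]
  ]
}}

```text
t: 5.82
position: [0.5914, -0.2352, 0.0741]
tool_rot: [-2.327, -2.105, 0.002]
wrist_force: [0.2, -0.1, -0.8]
width: 0.0147
grip_force: 78.1
```

Request:
{"method": "move_arm", "body": {
  "increments": [
    [0,0,0,0.2,0,0,0],
    [0,0,0,0.1,0,0,0],
    [0,0,0,0.1,0,0,0],
    [0,0,0,0.0,0,0,0],
    [0,0,0,0,0,0,0]
  ]
}}

```text
t: 6.23
position: [0.5939, -0.2368, 0.0668]
tool_rot: [2.329, 2.107, 0.0]
wrist_force: [0.2, 0.5, -1.7]
width: 0.015
grip_force: 78.1
```

Request:
{"method": "move_arm", "body": {
  "increments": [
    [0,0,0,0.1,0,0,0],
    [0,0,0,0.1,0,0,0],
    [0,0,0,0.08,0,0,0],
    [0,0,0,0.0,0,0,0],
    [0,0,0,0,0,0,0]
  ]
}}

```text
t: 6.65
position: [0.594, -0.2368, 0.0604]
tool_rot: [2.329, 2.106, 0.001]
wrist_force: [-1.7, -0.2, 5.3]
width: 0.0149
grip_force: 78.7
```

Request:
{"method": "move_arm", "body": {
  "increments": [
    [0,0.2,0,0,0,0,0],
    [0,0.3,0,0,0,0,0],
    [0,0.3,0,0,0,0,0],
    [0,0.3,0,0,0,0,0],
    [0,0.3,0,0,0,0,0]
  ]
}}

```text
t: 7.07
position: [0.5983, -0.2023, 0.0606]
tool_rot: [2.327, 2.104, 0.0]
wrist_force: [0.3, -5.7, 6.8]
width: 0.015
grip_force: 79.4
```

Request:
{"method": "move_arm", "body": {
  "increments": [
    [0,0.3,0,0,0,0,0],
    [0,0.3,0,0,0,0,0],
    [0,0.3,0,0,0,0,0],
    [0,0.2,0,0,0,0,0],
    [0,0.2,0,0,0,0,0]
  ]
}}

```text
t: 7.48
position: [0.6016, -0.17, 0.0607]
tool_rot: [2.327, 2.105, -0.0]
wrist_force: [0.6, -6.0, 5.2]
width: 0.015
grip_force: 79.5
```

```bash
python3 - <<'E'
from h import *
yaw=84.3;u=np.array([np.cos(np.radians(yaw)),np.sin(np.radians(yaw))]);c=np.array([.605,-.137])
o=env.get_obs();print((o["position"][:2]-c)@u+.105,o["wrist_force"])
d=grab("side");np.savez("pics/side4.npz",**d)
for n in [1]:
    m=mask(d,[0,0,140],[180,90,255],(180,200,270,280));print(blobs(m))
cv2.imwrite("pics/g.png",cv2.resize(d["frame"][180:290,170:280],None,fx=5,fy=5,interpolation=2))
E
```

```text
0.0718336636579448 [ 0.62416545 -5.9878523   5.23836058]
[(42, [180.9, 215.5], [180, 208, 3, 16]), (11, [225.27, 212.91], [225, 209, 2, 8]), (17, [233.24, 215.65], [232, 211, 4, 9]), (4, [231.0, 224.5], [231, 223, 1, 4]), (816, [221.34, 242.55], [205, 224, 35, 37])]
```

View pics/g.png

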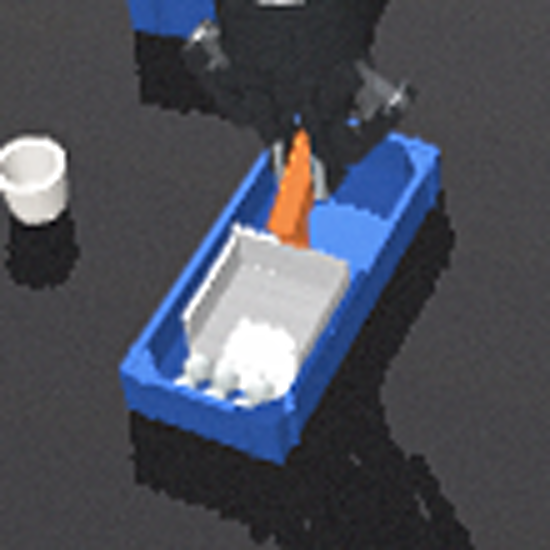

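The crop shows the scoop inside the tray with the balls gathered at the mouth, around (200–270, 360–390). I'll push on, watching the force.

Request:
{"method": "move_arm", "body": {
  "increments": [
    [0,0.2,0,0,0,0,0],
    [0,0.2,0,0,0,0,0],
    [0,0.2,0,0,0,0,0],
    [0,0.2,0,0,0,0,0],
    [0,0,0,0,0,0,0]
  ]
}}

```text
t: 7.95
position: [0.6037, -0.1493, 0.0606]
tool_rot: [2.327, 2.106, 0.001]
wrist_force: [0.3, -2.9, 6.0]
width: 0.0152
grip_force: 78.8
```

Request:
{"method": "move_arm", "body": {
  "increments": [
    [0,0.1,0,0,0,0,0],
    [0,0.1,0,0,0,0,0],
    [0,0.1,0,0,0,0,0],
    [0,0,0,0,0,0,0],
    [0,0,0,0,0,0,0]
  ]
}}

```text
t: 8.37
position: [0.6042, -0.1448, 0.0611]
tool_rot: [2.327, 2.101, -0.004]
wrist_force: [-1.2, -10.2, 7.5]
width: 0.0149
grip_force: 79.5
```

Request:
{"method": "move_arm", "body": {
  "increments": [
    [0,-0.12,0,0,0,0.3,0],
    [0,-0.12,0,0,0,0.6,0],
    [0,-0.12,0,0,0,0.7,0],
    [0,-0.12,0,0,0,0.7,0],
    [0,-0.14,0,0,0,0.7,0]
  ]
}}

```text
t: 8.78
position: [0.6011, -0.1561, 0.0574]
tool_rot: [-2.198, -1.99, -0.269]
wrist_force: [1.1, -0.7, -1.7]
width: 0.0151
grip_force: 78.4
```

Request:
{"method": "move_arm", "body": {
  "increments": [
    [0,-0.14,0,-0.1,0,0.7,0],
    [0,-0.12,0,-0.2,0,0.6,0],
    [0,0,0,-0.5,0,0,0],
    [0,0,0,-0.7,0,0,0],
    [0,0.1,0,-0.8,0,0,0]
  ]
}}

```text
t: 9.2
position: [0.5978, -0.1793, 0.1095]
tool_rot: [-2.139, -1.932, -0.37]
wrist_force: [0.7, -0.4, -2.6]
width: 0.0148
grip_force: 78.4
```

```bash
python3 - <<'E'
from h import *
o=env.get_obs();R=Rn.from_rotvec(o["tool_rot"]);print(o["position"],R.as_matrix()[:,0],o["wrist_force"])
d=grab("side");np.savez("pics/side5.npz",**d)
cv2.imwrite("pics/hh.png",cv2.resize(d["frame"][150:290,160:300],None,fx=4.2,fy=4.2,interpolation=2))
E
```

```text
[ 0.59784412 -0.17927289  0.10947075] [0.09597304 0.93558738 0.33980204] [ 0.65958001 -0.42434352 -2.56924282]
```

```bash
python3 - <<'E'
from h import *
o=env.get_obs();R=Rn.from_rotvec(o["tool_rot"])
delta([.598,-.179,.205],R=R);delta([.514,.068,.215],R=R)
t=dict(np.load("pics/top0.npz"));A=lambda u,v:(120+u/4.2-.4,160+v/4.2-.4)
print("dish",plane(t,[A(172,190)],.112),"pane front",plane(t,[A(72,138),A(270,158)],.132),"front wall",plane(t,[A(55,268),A(265,288)],.125),"knob",plane(t,[[159.38,187.46]],.16))
E
```

```text
shift in old axes [ 1.28 -0.08 -3.38] in new axes [ 1.28 -0.08 -3.38] turn [0. 0. 0.] force [ 0.  -1.   1.2] t 9.25
shift in old axes [10.36 -4.42 -0.57] in new axes [10.36 -4.42 -0.57] turn [0. 0. 0.] force [ 0.  -1.   1.2] t 9.25
dish [[0.53975467 0.22964514 0.112     ]] pane front [[0.57798865 0.30536418 0.132     ]
 [0.5642148  0.14721118 0.132     ]] front wall [[0.4746991  0.31681933 0.125     ]
 [0.46123915 0.14929762 0.125     ]] knob [[0.59174293 0.22251331 0.16      ]]
```

Request:
{"method": "move_arm", "body": {
  "increments": [
    [0,0.26,0,-0.68,0,0,0],
    [0,0.26,0,-0.68,0,0,0],
    [0,0.26,0,-0.68,0,0,0],
    [0,0.26,0,-0.68,0,0,0],
    [0,0.26,0,-0.68,0,0,0]
  ]
}}

```text
t: 9.67
position: [0.5992, -0.177, 0.2019]
tool_rot: [-2.14, -1.936, -0.372]
wrist_force: [0.2, -1.1, -2.0]
width: 0.0149
grip_force: 78.3
```

Request:
{"method": "move_arm", "body": {
  "increments": [
    [0,0.4,-0.2,0.1,0,0,0],
    [0,0.6,-0.3,0.2,0,0,0],
    [0,0.8,-0.4,0.25,0,0,0],
    [0,0.8,-0.4,0.25,0,0,0],
    [0,0.8,-0.4,0.25,0,0,0]
  ]
}}

```text
t: 10.08
position: [0.5652, -0.0836, 0.205]
tool_rot: [-2.14, -1.935, -0.371]
wrist_force: [0.8, 0.8, -1.3]
width: 0.0149
grip_force: 78.5
```

Request:
{"method": "move_arm", "body": {
  "increments": [
    [0,0.8,-0.4,0.25,0,0,0],
    [0,0.8,-0.4,0.25,0,0,0],
    [0,0.8,-0.4,0.25,0,0,0],
    [0,0.6,-0.3,0.2,0,0,0],
    [0,0.4,-0.2,0.1,0,0,0]
  ]
}}

```text
t: 10.5
position: [0.5309, 0.0099, 0.2093]
tool_rot: [-2.138, -1.937, -0.37]
wrist_force: [-0.3, 0.2, -2.3]
width: 0.015
grip_force: 78.5
```

```bash
python3 - <<'E'
from h import *
o=env.get_obs();R=Rn.from_rotvec(o["tool_rot"]);print(o["position"],R.as_matrix()[:,0],o["joint_pos"].round(2))
delta([.514,.068,.215],R=R)
d=grab("side");np.savez("pics/side6.npz",**d)
cv2.imwrite("pics/i.png",cv2.resize(d["frame"][170:400,90:330],None,fx=2.6,fy=2.6,interpolation=2))
E
```

```text
[0.53094928 0.00993982 0.20930193] [0.09304478 0.93641743 0.33832685] [-0.32  0.26 -0.12  1.27  0.34  1.33]
shift in old axes [ 2.19 -0.9   0.55] in new axes [ 2.19 -0.9   0.55] turn [0. 0. 0.] force [-0.3  0.2 -2.3] t 10.5
```

View pics/i.png

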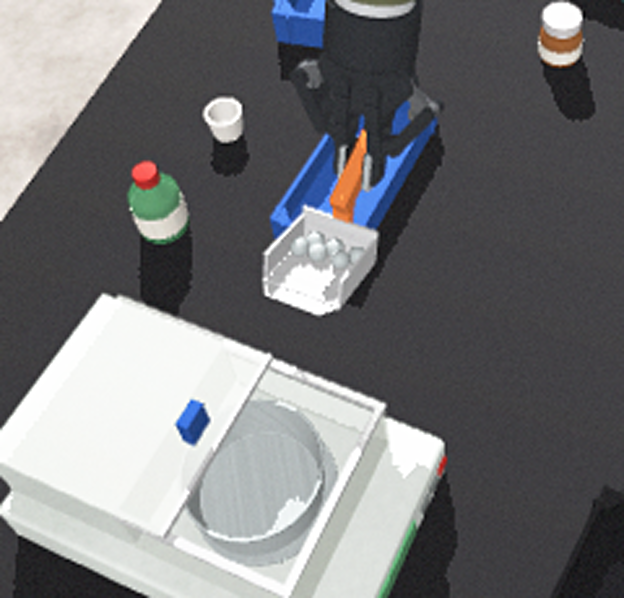

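The balls, six of them it seems, sit at the back of the scoop at crop (300–357, 240–258). The tray's near end is empty, and the dish is at about (262,470). Next I'll work out the pour with the lip held over the dish.

```bash
cat > pour.py <<'E'
from h import *
def tcp(phi,lip,yaw):
    f=np.radians(phi);h=.105*np.cos(f)+.054*np.sin(f);z=.054*np.cos(f)-.105*np.sin(f)
    u=np.array([np.cos(np.radians(yaw)),np.sin(np.radians(yaw))])
    R=Rn.from_euler("z",yaw,degrees=True)*Rn.from_euler("x",180,degrees=True)*Rn.from_euler("y",phi,degrees=True)
    return np.array([*(np.array(lip[:2])-h*u),lip[2]+z]),R
def rows(way,yaw,start=None):
    o=env.get_obs();p,R=(o["position"],Rn.from_rotvec(o["tool_rot"])) if start is None else start
    for phi,lip in way:
        q,S=tcp(phi,lip,yaw);print(phi,(R.inv().apply(q-p)/.025).round(2),((R.inv()*S).as_rotvec()/.08).round(2),q.round(3));p,R=q,S
E
python3 - <<'E'
from pour import *
L=lambda z,y=.205:[.530,y,z]
rows([(19.8,L(.166,.195)),(15.2,L(.161,.2)),(10.6,L(.156)),(6,L(.152)),(1.5,L(.146)),(-3,L(.141)),(-7.6,L(.139)),(-12,L(.138)),(-16.8,L(.138)),(-21.4,L(.138)),(-26,L(.138)),(-30,L(.138)),(-35,L(.138)),(-39.5,L(.138)),(-44,L(.138)),(-48.6,L(.138))],84.3)
E
```

```text
19.8 [ 2.09 -0.74  1.97] [-0.04 -0.    0.01] [0.518 0.078 0.181]
15.2 [ 0.31 -0.02 -0.07] [-0. -1. -0.] [0.519 0.085 0.186]
10.6 [ 0.33 -0.02 -0.08] [ 0. -1.  0.] [0.519 0.092 0.19 ]
6 [ 0.16  0.   -0.17] [ 0. -1. -0.] [0.519 0.095 0.195]
1.5 [ 0.16  0.   -0.08] [ 0.   -0.98  0.  ] [0.519 0.099 0.197]
-3 [ 0.18 -0.   -0.12] [ 0.   -0.98 -0.  ] [0.52  0.103 0.2  ]
-7.6 [ 0.19  0.   -0.25] [ 0. -1.  0.] [0.52  0.109 0.206]
-12 [ 0.18 -0.   -0.28] [ 0.   -0.96 -0.  ] [0.521 0.114 0.213]
-16.8 [ 0.2   0.   -0.34] [-0.   -1.05 -0.  ] [0.522 0.121 0.22 ]
-21.4 [ 0.19  0.   -0.33] [ 0. -1. -0.] [0.522 0.127 0.227]
-26 [ 0.19 -0.   -0.33] [-0. -1.  0.] [0.523 0.135 0.233]
-30 [ 0.16 -0.   -0.29] [ 0.   -0.87  0.  ] [0.524 0.141 0.237]
-35 [ 0.2   0.   -0.36] [-0.   -1.09  0.  ] [0.525 0.15  0.242]
-39.5 [ 0.18 -0.   -0.32] [-0.   -0.98 -0.  ] [0.525 0.159 0.246]
-44 [ 0.18 -0.   -0.32] [ 0.   -0.98  0.  ] [0.526 0.167 0.25 ]
-48.6 [ 0.19  0.   -0.33] [ 0. -1. -0.] [0.527 0.176 0.252]
```

Request:
{"method": "move_arm", "body": {
  "increments": [
    [0,0.6,-0.2,0.4,0,0,0],
    [0,0.6,-0.2,0.5,0,0,0],
    [0,0.5,-0.2,0.5,0,0,0],
    [0,0.4,-0.15,0.4,0,0,0],
    [0,0,0,0.15,0,0,0]
  ]
}}

```text
t: 10.97
position: [0.5192, 0.0767, 0.1809]
tool_rot: [-2.138, -1.937, -0.37]
wrist_force: [-0.7, 0.6, -1.9]
width: 0.0149
grip_force: 78.5
```

Request:
{"method": "move_arm", "body": {
  "increments": [
    [0,0.3,0,-0.07,0,-1,0],
    [0,0.3,0,-0.08,0,-1,0],
    [0,0.16,0,-0.17,0,-1,0],
    [0,0,0,0,0,0,0],
    [0,0,0,0,0,0,0]
  ]
}}

```text
t: 11.38
position: [0.5227, 0.0917, 0.195]
tool_rot: [-2.274, -2.061, -0.12]
wrist_force: [0.1, 0.4, -2.8]
width: 0.0144
grip_force: 78.7
```

```bash
python3 - <<'E'
from pour import *
o=env.get_obs();R=Rn.from_rotvec(o["tool_rot"]).as_matrix();print(o["position"],R[:,0],o["wrist_force"])
print("lip",o["position"]+R@[.105,0,.054])
L=lambda z,y=.205:[.530,y,z]
rows([(1.5,L(.146)),(-3,L(.141)),(-7.6,L(.139))],84.3)
E
```

```text
[0.52265249 0.09174767 0.19501971] [0.09716484 0.98971404 0.10500055] [ 0.05022592  0.43010513 -2.84658824]
lip [0.53343146 0.20130832 0.15234327]
1.5 [ 0.29 -0.16 -0.06] [ 0.   -0.99  0.02] [0.519 0.099 0.197]
-3 [ 0.18 -0.   -0.12] [ 0.   -0.98 -0.  ] [0.52  0.103 0.2  ]
-7.6 [ 0.19  0.   -0.25] [ 0. -1.  0.] [0.52  0.109 0.206]
```

Request:
{"method": "move_arm", "body": {
  "increments": [
    [0,0.28,-0.1,-0.06,0,-1,0],
    [0,0.18,0,-0.12,0,-1,0],
    [0,0.19,0,-0.25,0,-1,0],
    [0,0.18,0,-0.28,0,-1,0],
    [0,0.2,0,-0.33,0,-1,0]
  ]
}}

```text
t: 11.8
position: [0.5226, 0.1182, 0.2193]
tool_rot: [2.171, 1.959, -0.327]
wrist_force: [-0.2, 0.3, -2.8]
width: 0.015
grip_force: 78.4
```

Request:
{"method": "move_arm", "body": {
  "increments": [
    [0,0.19,0,-0.33,0,-1,0],
    [0,0.19,0,-0.33,0,-1,0],
    [0,0.18,0,-0.33,0,-1,0],
    [0,0.18,0,-0.33,0,-1,0],
    [0,0.18,0,-0.32,0,-1,0]
  ]
}}

```text
t: 12.22
position: [0.5269, 0.1571, 0.2461]
tool_rot: [1.921, 1.733, -0.699]
wrist_force: [1.1, 0.7, -1.3]
width: 0.0149
grip_force: 78.6
```

Request:
{"method": "move_arm", "body": {
  "increments": [
    [0,0.18,0,-0.32,0,-1,0],
    [0,0.18,0,-0.32,0,-0.8,0],
    [0,0,0,0,0,0,0],
    [0,0,0,0,0,0,0],
    [0,0,0,0,0,0,0]
  ]
}}

```text
t: 12.63
position: [0.5285, 0.1739, 0.2514]
tool_rot: [1.825, 1.648, -0.814]
wrist_force: [-0.4, -0.8, -0.8]
width: 0.0149
grip_force: 78.6
```

```bash
python3 - <<'E'
from pour import *
o=env.get_obs();R=Rn.from_rotvec(o["tool_rot"]).as_matrix();print(o["position"],R[:,0],o["wrist_force"],o["joint_pos"].round(2))
print("lip",o["position"]+R@[.105,0,.054])
d=grab("side");np.savez("pics/side7.npz",**d)
E
```

```text
[0.5285241  0.17394334 0.25141638] [ 0.06756572  0.66521315 -0.74359017] [-0.35036613 -0.77719269 -0.82114261] [ 0.5   0.71  0.45  1.87 -0.66  2.37]
lip [0.53148348 0.2038503  0.13723312]
```

```bash
python3 - <<'E'
from pour import *
o=env.get_obs();R=Rn.from_rotvec(o["tool_rot"]);p=o["position"]
delta(p+[-.01,-.06,.05],R=R)
p1=p+[-.01,-.06,.05]
R2=Rn.from_euler("z",80.6,degrees=True)*Rn.from_euler("x",180,degrees=True)
T=(R.inv()*R2).as_rotvec();print("turn",T/.08)
q2=np.array([.404,-.138,.12]);N=12;pp,RR=p1,R
for i in range(1,N+1):
    a=i/N;q=p1+(q2-p1)*a;S=R*Rn.from_rotvec(T*min(1,a));print((RR.inv().apply(q-pp)/.025).round(2),((RR.inv()*S).as_rotvec()/.08).round(2));pp,RR=q,S
E
```

```text
shift in old axes [-3.11 -0.15  0.47] in new axes [-3.11 -0.15  0.47] turn [0. 0. 0.] force [ 0.3  0.  -0.6] t 12.68
turn [ 0.32730569 10.47098361  0.72060359]
[-0.13 -0.29  1.06] [0.03 0.87 0.06]
[-0.21 -0.29  1.04] [0.03 0.87 0.06]
[-0.28 -0.29  1.03] [0.03 0.87 0.06]
[-0.35 -0.28  1.01] [0.03 0.87 0.06]
[-0.42 -0.28  0.98] [0.03 0.87 0.06]
[-0.49 -0.28  0.95] [0.03 0.87 0.06]
[-0.56 -0.27  0.91] [0.03 0.87 0.06]
[-0.62 -0.27  0.87] [0.03 0.87 0.06]
[-0.68 -0.26  0.83] [0.03 0.87 0.06]
[-0.74 -0.26  0.78] [0.03 0.87 0.06]
[-0.79 -0.25  0.72] [0.03 0.87 0.06]
[-0.84 -0.25  0.67] [0.03 0.87 0.06]
```

Request:
{"method": "move_arm", "body": {
  "increments": [
    [0,-0.6,0,0.1,0,0,0],
    [0,-0.9,-0.1,0.1,0,0,0],
    [0,-0.9,-0.1,0.1,0,0,0],
    [0,-0.7,0,0.2,0,0,0],
    [0,-0.1,-0.3,0.8,0,0.9,0.06]
  ]
}}

```text
t: 13.1
position: [0.5085, 0.0975, 0.2926]
tool_rot: [1.875, 1.686, -0.75]
wrist_force: [-0.1, -0.7, -1.6]
width: 0.0151
grip_force: 78.7
```

Request:
{"method": "move_arm", "body": {
  "increments": [
    [0,-0.2,-0.3,0.8,0,0.9,0.06],
    [0,-0.3,-0.3,0.8,0,0.9,0.06],
    [0,-0.4,-0.3,0.8,0,0.9,0.06],
    [0,-0.4,-0.3,0.8,0,0.9,0.06],
    [0,-0.5,-0.3,0.8,0,0.9,0.06]
  ]
}}

```text
t: 13.52
position: [0.4596, 0.0066, 0.236]
tool_rot: [2.125, 1.868, -0.413]
wrist_force: [0.4, -1.2, -0.5]
width: 0.0153
grip_force: 78.6
```

Request:
{"method": "move_arm", "body": {
  "increments": [
    [0,-0.6,-0.3,0.7,0,0.9,0.06],
    [0,-0.6,-0.3,0.7,0,0.9,0.06],
    [0,-0.7,-0.3,0.6,0,0.9,0.06],
    [0,-0.7,-0.3,0.6,0,0.9,0.06],
    [0,-0.7,-0.2,0.5,0,0.9,0.06]
  ]
}}

```text
t: 13.93
position: [0.4119, -0.0882, 0.1819]
tool_rot: [2.341, 2.017, -0.025]
wrist_force: [-0.0, -0.4, -1.4]
width: 0.015
grip_force: 78.6
```

```bash
python3 - <<'E'
from pour import *
o=env.get_obs();print(o["position"],Rn.from_rotvec(o["tool_rot"]).as_matrix()[:,0].round(3))
delta([.404,-.138,.1],80.6)
s=grab("side");t=grab("top");np.savez("pics/side8.npz",**s);np.savez("pics/top8.npz",**t)
s0=dict(np.load("pics/side0.npz"));t0=dict(np.load("pics/top0.npz"))
# tray: bright pixels over the tray floor, before and after
for n,d in(("s0",s0),("s",s),("t0",t0),("t",t)):
    r=(185,195,265,275) if n[0]=="s" else (236,170,305,210)
    print(n,"tray white",[(a,c) for a,c,_ in blobs(mask(d,[0,0,140],[180,90,255],r))])
# dish floor: difference
for n,a,b in(("s",s0,s),("t",t0,t)):
    c=proj(a,[[.540,.229,.07]])[0].astype(int);w=32 if n=="s" else 18
    D=cv2.absdiff(a["frame"],b["frame"]).max(2)[c[1]-w:c[1]+w,c[0]-w:c[0]+w]
    print(n,c,[(k,[x[0]+c[0]-w,x[1]+c[1]-w]) for k,x,_ in blobs((D>30).astype(np.uint8)*255,3)])
    print(D[::2,::2] if n=="t" else "")
E
```

```text
[ 0.41194142 -0.08816148  0.18186349] [ 0.148  0.988 -0.046]
shift in old axes [-1.87 -0.11  3.36] in new axes [-2.02  0.01  3.27] turn [0.36 0.57 0.2 ] force [-0.  -0.4 -1.4] t 13.93
s0 tray white [(53, [216.02, 247.6]), (26, [226.0, 249.5]), (24, [208.0, 254.67]), (43, [216.44, 257.74])]
s tray white [(81, [262.47, 261.32])]
t0 tray white [(54, [247.65, 187.87]), (34, [256.76, 185.85]), (17, [257.12, 194.41])]
t tray white []
s [190 355] [(16, [np.float64(183.88), np.float64(355.94)]), (15, [np.float64(191.93), np.float64(359.2)]), (3, [np.float64(196.0), np.float64(361.0)]), (20, [np.float64(173.45), np.float64(367.55)]), (34, [np.float64(184.06), np.float64(373.56)])]

t [164 206] [(8, [np.float64(151.75), np.float64(208.25)]), (3, [np.float64(150.0), np.float64(210.67000000000002)]), (8, [np.float64(154.38), np.float64(215.5)])]
[[ 1  3  3  3  1  2  3  3  4  3  1  1  1  1  0  2  1  2]
 [ 2  1  2  2  1  5  2  3  2  2  2  2  1  1  1  1  0  1]
 [ 1  1  2  2  3  1  1  1  1  1  1  2  2  1  1  1  1  0]
 [ 3  1  1  2  4  1  1  0  0  1  1  2  1  2  2  1  1  1]
 [ 3  2  3  5 20  1  2  2  1  4  3  5  1  1  2  0  3  2]
 [ 0  3  6  6 29 10  3  2  2  5  2  2  5  2  1  4  2  2]
 [ 2  2  6 21 19  1  7 17 29  2  3  1  4  2  2 12  1  1]
 [ 2  4 12 20  4  1 10 10 30  6  1  4  2  1  2 18  3  1]
 [ 1  6  5 36  9  2  5 13  8  1  1  2  3  4  2  3  3  4]
 [ 2  2 18 21  4  3  8 18 17  1  2  3  1  2  1  4  1  2]
 [ 4  1 39 65  6  3 11 15 21  4  0  1  2  1  2  3  1  1]
 [ 4  6 29  7  3  2  4 10  6  2  1  0  1  3  1  3  2  1]
 [ 1  4 23  4 15  9 14  2  2  4  1  1  2  2  1  3  2  1]
 [ 2  1  3 26 22  2  9  3  2 22  3  4  2  1  2  1  3  0]
 [ 6  4  2  2 56 33  5  2  2  1  1  2  2  1  2  1  1  1]
 [ 2  3  1 10  9  2  2  2  1  5  2  3  1  1  2  3  1  1]
 [ 1  2  2  1  2  5  3  1  3  2  3  3  1  2  3  1  3  1]
 [ 2  1  2  2  2  3  3  1  3  2  2  4  3  3  4  5  1  1]]
```

Request:
{"method": "move_arm", "body": {
  "increments": [
    [0,-0.5,0,0.3,0.36,0.57,0.2],
    [0,-0.5,0,0.7,0,0,0],
    [0,-0.5,0,0.7,0,0,0],
    [0,-0.5,0,0.7,0,0,0],
    [0,0,0,0.6,0,0,0]
  ]
}}

```text
t: 14.45
position: [0.4051, -0.1385, 0.1064]
tool_rot: [2.397, 2.029, -0.009]
wrist_force: [-0.3, 0.4, -1.9]
width: 0.0147
grip_force: 78.6
```

Request:
{"method": "move_arm", "body": {
  "increments": [
    [0,0,0,0.6,0,0,0],
    [0,0,0,0.5,0,0,0],
    [0,0,0,0.3,0,0,0],
    [0,0,0,0,0,0,0],
    [0,0,0,0,0,0,0]
  ]
}}

```text
t: 14.87
position: [0.4051, -0.1363, 0.0715]
tool_rot: [-2.393, -2.031, 0.008]
wrist_force: [0.3, -0.1, -1.2]
width: 0.015
grip_force: 78.6
```

```bash
python3 - <<'E'
from pour import *
delta([.404,-.138,.0543],80.6);print(Rn.from_rotvec(env.get_obs()["tool_rot"]).as_matrix().round(4))
E
```

```text
shift in old axes [-0.07 -0.03  0.69] in new axes [-0.07 -0.03  0.69] turn [-0.07  0.03  0.01] force [ 0.3 -0.1 -1.2] t 14.87
[[ 0.1625  0.9867 -0.0056]
 [ 0.9867 -0.1625 -0.0016]
 [-0.0025 -0.0053 -1.    ]]
```

Request:
{"method": "move_arm", "body": {
  "increments": [
    [0,0,0,0.25,0,0,0],
    [0,0,0,0.2,0,0,0],
    [0,0,0,0.12,0,0,0],
    [0,0,0,0.06,0,0,0],
    [0,0,0,0,0,0,0]
  ]
}}

```text
t: 15.28
position: [0.4051, -0.1362, 0.0547]
tool_rot: [-2.392, -2.03, 0.008]
wrist_force: [-0.7, 0.4, -0.7]
width: 0.0151
grip_force: 78.8
```

Request:
{"method": "move_arm", "body": {
  "increments": [
    [0,0,0,0.06,0,0,0],
    [0,0,0,0,0,0,0],
    [0,0,0,0,0,0,0],
    [0,0,0,0,0,0,0],
    [0,0,0,0,0,0,0]
  ]
}}

```text
t: 15.7
position: [0.4051, -0.1364, 0.0543]
tool_rot: [-2.393, -2.031, 0.009]
wrist_force: [-3.5, 0.0, 8.9]
width: 0.0149
grip_force: 80.2
```

Request:
{"method": "move_arm", "body": {
  "increments": [
    [0.3,0,0,-0.03,0,0,0],
    [0.6,0,0,0,0,0,0],
    [1,0,0,0,0,0,0],
    [1,0,0,0,0,0,0],
    [1,0,0,0,0,0,0]
  ]
}}

```text
t: 16.12
position: [0.4052, -0.1362, 0.054]
tool_rot: [-2.392, -2.03, 0.008]
wrist_force: [-0.5, 0.1, 0.3]
width: 0.0727
grip_force: 0.0
```

Request:
{"method": "move_arm", "body": {
  "increments": [
    [1,0,0,0,0,0,0],
    [1,0,0,-0.4,0,0,0],
    [1,0,0,-0.8,0,0,0],
    [1,0,0,-1,0,0,0],
    [1,0,0,-1,0,0,0]
  ]
}}

```text
t: 16.53
position: [0.405, -0.1358, 0.1345]
tool_rot: [-2.391, -2.029, 0.009]
wrist_force: [1.0, -0.7, -0.3]
width: 0.0853
grip_force: 0.0
```

Request:
{"method": "move_arm", "body": {
  "increments": [
    [0,0,0,-1,0,0,0],
    [0,0,0,-1,0,0,0],
    [0,0,0,-1,0,0,0],
    [0,0,0,-0.5,0,0,0],
    [0,0,0,0,0,0,0]
  ]
}}

```text
t: 16.95
position: [0.4079, -0.1371, 0.2247]
tool_rot: [2.394, 2.032, -0.005]
wrist_force: [0.6, -0.1, 0.7]
width: 0.0253
grip_force: 0.0
```

```bash
python3 - <<'E'
from pour import *
o=env.get_obs();print(o["position"],o["width"])
s=grab("side");t=grab("top");np.savez("pics/side9.npz",**s);np.savez("pics/top9.npz",**t)
for n,r in(("s",(270,220,320,290)),):
    print("orange now",blobs(mask(s,[4,120,90],[18,255,255],r)),"start 297.15 242.0, 231px, box 290,227,16,31")
K=([105,120,50],[125,255,255])
print("knob t",blobs(mask(t,*K,(145,175,180,200))),"s",blobs(mask(s,*K,(145,310,185,350))))
p,e=tri(t,blobs(mask(t,*K,(145,175,180,200)))[0][1],s,blobs(mask(s,*K,(145,310,185,350)))[0][1]);print(p,e)
delta([.56,.224,.25],-4.4);delta([.56,.224,.25],-4.4+180)
s0=dict(np.load("pics/side0.npz"));c=(190,358)
D=cv2.absdiff(s0["frame"],s["frame"]).max(2)[c[1]-34:c[1]+34:2,c[0]-40:c[0]+40:2];print("\n".join("".join("#" if v>40 else "+" if v>20 else "." for v in r) for r in D))
E
```

```text
[ 0.40791172 -0.13706246  0.22465113] 0.02532798556542119
orange now [(230, [295.34, 241.64], [288, 227, 16, 30])] start 297.15 242.0, 231px, box 290,227,16,31
knob t [(25, [159.36, 187.52], [156, 186, 8, 4])] s [(133, [163.57, 331.85], [158, 324, 12, 17])]
[0.59135046 0.22499375 0.14807067] 0.004176818051641891
shift in old axes [15.22  3.71 -1.19] in new axes [  5.02 -14.84  -1.14] turn [-0.04  0.07 18.55] force [-0.8 -0.3 -0.7] t 17.05
shift in old axes [15.22  3.71 -1.19] in new axes [-5.02 14.84 -1.14] turn [ -0.07  -0.04 -20.72] force [-0.8 -0.3 -0.7] t 17.05
........................................
........................................
........................................
........................................
........................................
........................................
........................................
........................................
........................................
........................................
........................................
........................................
....................................
[... 165 characters left out ...]
...
..................+.+#..................
..................+..+#+................
.....................#.#...#............
........................................
..........+##...........................
.............+..........................
...........+.#.........+................
..............+##.......................
.............+..+#.##...................
..............+..+#.....................
........................................
........................................
........................................
........................................
........................................
........................................
........................................
```

```bash
python3 - <<'E'
from pour import *
delta([.5915,.2237,.2],85.5);delta([.5915,.2237,.14],85.5)
E
```

```text
shift in old axes [15.41  4.97  0.81] in new axes [14.93  6.25  0.86] turn [-0.07  0.02 -1.06] force [-0.8 -0.3 -0.7] t 17.05
shift in old axes [15.42  4.98  3.21] in new axes [14.93  6.25  3.26] turn [-0.07  0.02 -1.06] force [-0.8 -0.3 -0.7] t 17.05
```

Request:
{"method": "move_arm", "body": {
  "increments": [
    [0.7,0.4,0.1,0,-0.07,0,-0.5],
    [0.7,0.6,0.2,0,0,0,-0.56],
    [0.7,0.8,0.35,0,0,0,0],
    [0.7,0.8,0.35,0,0,0,0],
    [0.7,0.8,0.35,0,0,0,0]
  ]
}}

```text
t: 17.47
position: [0.4475, -0.053, 0.2199]
tool_rot: [-2.304, -2.133, 0.004]
wrist_force: [0.5, -0.7, -0.2]
width: 0.0596
grip_force: 0.0
```

Request:
{"method": "move_arm", "body": {
  "increments": [
    [0.7,0.8,0.35,0,0,0,0],
    [0.7,0.8,0.35,0,0,0,0],
    [0.7,0.8,0.35,0,0,0,0],
    [0.7,0.8,0.35,0,0,0,0],
    [0.7,0.8,0.35,0,0,0,0]
  ]
}}

```text
t: 17.88
position: [0.4988, 0.0435, 0.2195]
tool_rot: [-2.303, -2.134, 0.005]
wrist_force: [0.6, -0.5, -0.3]
width: 0.0599
grip_force: 0.0
```

Request:
{"method": "move_arm", "body": {
  "increments": [
    [0.7,0.8,0.35,0,0,0,0],
    [0.7,0.8,0.35,0,0,0,0],
    [0.7,0.8,0.35,0,0,0,0],
    [0.7,0.8,0.35,0,0,0,0],
    [0.7,0.8,0.35,0,0,0,0]
  ]
}}

```text
t: 18.3
position: [0.5502, 0.1397, 0.2192]
tool_rot: [-2.303, -2.134, 0.006]
wrist_force: [0.2, 0.5, -0.6]
width: 0.0599
grip_force: 0.0
```

```bash
python3 - <<'E'
from pour import *
delta([.5915,.2237,.14],85.5);print(env.get_obs()["position"],env.get_obs()["width"])
E
```

```text
shift in old axes [3.48 1.4  3.15] in new axes [3.48 1.38 3.17] turn [-0.05  0.02  0.03] force [ 0.2  0.5 -0.6] t 18.3
[0.55020642 0.13965577 0.21915379] 0.05985486458364211
```

Request:
{"method": "move_arm", "body": {
  "increments": [
    [0.7,0.8,0.3,0,0,0,0],
    [0.7,0.8,0.3,0,0,0,0],
    [0.7,0.8,0.3,0,0,0,0],
    [0.7,0.7,0.3,0,0,0,0],
    [0.7,0.2,0,0,0,0,0]
  ]
}}

```text
t: 18.72
position: [0.5873, 0.2206, 0.2184]
tool_rot: [-2.302, -2.136, 0.005]
wrist_force: [0.3, -0.1, -0.8]
width: 0.0598
grip_force: 0.0
```

Request:
{"method": "move_arm", "body": {
  "increments": [
    [0.7,0,0,0,0,0,0],
    [0.7,0,0,0.4,0,0,0],
    [0.7,0,0,0.6,0,0,0],
    [0.7,0,0,0.6,0,0,0],
    [0.7,0,0,0,0,0,0]
  ]
}}

```text
t: 19.13
position: [0.5846, 0.2162, 0.1769]
tool_rot: [-2.306, -2.13, 0.012]
wrist_force: [-0.2, 0.2, -0.4]
width: 0.0599
grip_force: 0.0
```

```bash
python3 - <<'E'
from pour import *
delta([.5915,.2237,.14],85.5);print(env.get_obs()["position"],env.get_obs()["width"])
E
```

```text
shift in old axes [0.33 0.26 1.47] in new axes [0.32 0.25 1.48] turn [-0.09  0.05 -0.01] force [-0.2  0.2 -0.4] t 19.13
[0.58461164 0.2161837  0.1769275 ] 0.059924193676622585
```

Request:
{"method": "move_arm", "body": {
  "increments": [
    [0.7,0.3,0.25,0.2,0,0,0],
    [0.7,0,0,0.5,0,0,0],
    [0.7,0,0,0.4,0,0,0],
    [0.7,0,0,0.2,0,0,0],
    [0.7,0,0,0,0,0,0]
  ]
}}

```text
t: 19.55
position: [0.5933, 0.2243, 0.1471]
tool_rot: [-2.307, -2.132, 0.006]
wrist_force: [0.0, -0.5, 0.8]
width: 0.0594
grip_force: 0.0
```

Request:
{"method": "move_arm", "body": {
  "increments": [
    [0.7,0,0,0,0,0,0],
    [0,0,0,0,0,0,0],
    [0,0,0,0,0,0,0],
    [0,0,0,0,0,0,0],
    [0,0,0,0,0,0,0]
  ],
  "newtons": 25
}}

```text
t: 19.97
position: [0.594, 0.2247, 0.149]
tool_rot: [2.307, 2.132, -0.002]
wrist_force: [0.9, -1.6, 5.2]
width: 0.0112
grip_force: 15.5
```

Request:
{"method": "move_arm", "body": {
  "increments": [
    [0,0,0,0,0,0,0],
    [0,0,0,0,0,0,0],
    [0,0,0,0,0,0,0],
    [0,0,0,0,0,0,0],
    [0,0,0,0,0,0,0]
  ]
}}

```text
t: 20.38
position: [0.5943, 0.2246, 0.1491]
tool_rot: [2.306, 2.132, -0.001]
wrist_force: [-0.3, -0.3, 5.6]
width: 0.0113
grip_force: 27.1
```

Request:
{"method": "move_arm", "body": {
  "increments": [
    [0,0,-0.1,0,0,0,0],
    [0,0,-0.3,0,0,0,0],
    [0,0,-0.3,0,0,0,0],
    [0,0,-0.3,0,0,0,0],
    [0,0,-0.3,0,0,0,0]
  ]
}}

```text
t: 20.8
position: [0.5614, 0.2279, 0.149]
tool_rot: [2.306, 2.133, 0.001]
wrist_force: [1.5, 3.7, 6.1]
width: 0.0109
grip_force: 27.2
```

Request:
{"method": "move_arm", "body": {
  "increments": [
    [0,0,-0.3,0,0,0,0],
    [0,0,-0.3,0,0,0,0],
    [0,0,-0.3,0,0,0,0],
    [0,0,-0.3,0,0,0,0],
    [0,0,-0.3,0,0,0,0]
  ]
}}

```text
t: 21.22
position: [0.524, 0.2315, 0.1491]
tool_rot: [-2.306, -2.133, -0.002]
wrist_force: [2.2, 5.5, 4.3]
width: 0.0109
grip_force: 27.3
```

Request:
{"method": "move_arm", "body": {
  "increments": [
    [0,0,-0.3,0,0,0,0],
    [0,0,-0.3,0,0,0,0],
    [0,0,-0.2,0,0,0,0],
    [0,0,0,0,0,0,0],
    [0,0,0,0,0,0,0]
  ]
}}

```text
t: 21.63
position: [0.503, 0.2336, 0.149]
tool_rot: [-2.303, -2.133, -0.001]
wrist_force: [-0.6, 7.3, 6.8]
width: 0.0115
grip_force: 27.7
```

Request:
{"method": "move_arm", "body": {
  "increments": [
    [0,0.05,-0.1,0,0,0,0],
    [0,0.05,-0.1,0,0,0,0],
    [0,0,-0.1,0,0,0,0],
    [0,0,-0.1,0,0,0,0],
    [0,0,0,0,0,0,0]
  ]
}}

```text
t: 22.05
position: [0.4937, 0.2346, 0.149]
tool_rot: [2.306, 2.132, -0.003]
wrist_force: [0.3, -0.4, 7.2]
width: 0.0114
grip_force: 27.5
```

Request:
{"method": "move_arm", "body": {
  "increments": [
    [0,0,-0.1,0,0,0,0],
    [0,0,-0.1,0,0,0,0],
    [0,0,-0.1,0,0,0,0],
    [0,0,0,0,0,0,0],
    [0,0,0,0,0,0,0]
  ]
}}

```text
t: 22.47
position: [0.4862, 0.2353, 0.149]
tool_rot: [2.306, 2.132, -0.003]
wrist_force: [0.7, 0.5, 8.3]
width: 0.0113
grip_force: 27.5
```

Request:
{"method": "move_arm", "body": {
  "increments": [
    [0,0,-0.1,0,0,0,0],
    [0,0,-0.1,0,0,0,0],
    [0,0,-0.1,0,0,0,0],
    [0,0,0,0,0,0,0],
    [0,0,0,0,0,0,0]
  ]
}}

```text
t: 22.88
position: [0.4853, 0.2355, 0.1491]
tool_rot: [2.302, 2.124, 0.009]
wrist_force: [18.4, -0.9, -5.6]
width: 0.0111
grip_force: 26.3
```

Request:
{"method": "move_arm", "body": {
  "increments": [
    [0,0,0.15,0,0,0,0],
    [0,0,0,0,0,0,0],
    [0.5,0,0,0,0,0,0],
    [0.5,0,0,0,0,0,0],
    [0.5,0,0,0,0,0,0]
  ]
}}

```text
t: 23.3
position: [0.4814, 0.2354, 0.1475]
tool_rot: [-2.306, -2.133, 0.008]
wrist_force: [0.6, 1.2, -0.9]
width: 0.0427
grip_force: 0.0
```

Request:
{"method": "move_arm", "body": {
  "increments": [
    [0.5,0,0,0,0,0,0],
    [0.5,0,0,-0.4,0,0,0],
    [0.5,0,0,-0.8,0,0,0],
    [0.5,0,0,-1,0,0,0],
    [0.5,0,0,-1,0,0,0]
  ]
}}

```text
t: 23.72
position: [0.4825, 0.2358, 0.2295]
tool_rot: [-2.306, -2.133, 0.005]
wrist_force: [0.1, -0.1, 0.2]
width: 0.0429
grip_force: 0.0
```

Request:
{"method": "move_arm", "body": {
  "increments": [
    [0.5,-1,0,-0.5,0,0,0],
    [0.5,-1,0,0,0,0,0],
    [0.5,-1,0,0,0,0,0],
    [0.5,-1,0,0,0,0,0],
    [0.5,-1,0,0,0,0,0]
  ]
}}

```text
t: 24.13
position: [0.4731, 0.1105, 0.2421]
tool_rot: [2.305, 2.133, -0.002]
wrist_force: [-0.0, -1.4, -0.0]
width: 0.0429
grip_force: 0.0
```

```bash
python3 - <<'E'
from pour import *
o=env.get_obs();print(o["position"])
s=grab("side");np.savez("pics/side10.npz",**s);t=grab("top")
K=([105,120,50],[125,255,255]);s9=dict(np.load("pics/side9.npz"))
b=blobs(mask(s,*K,(145,310,260,420)));print(b)
for q in b: 
    if q[0]>40: print("knob from side z.148",plane(s,[q[1]],.148))
print("open ref",plane(s9,[[163.57,331.85]],.148))
print("orange",blobs(mask(s,[4,120,90],[18,255,255],(270,220,320,290))))
print("top knob",[ (q[0],plane(t,[q[1]],.16)) for q in blobs(mask(t,*K,(130,175,200,235)))])
# bystanders unchanged? diff in their areas
s0=dict(np.load("pics/side0.npz"))
for n,(x,y) in dict(reagent=(151,248),crucible=(176,216),jar=(306,183)).items():
    print(n,int((cv2.absdiff(s0["frame"],s["frame"]).max(2)[y-22:y+22,x-16:x+16]>40).sum()))
E
```

```text
[0.4731414  0.11048709 0.24207306]
[(125, [209.37, 351.22], [204, 343, 11, 17])]
knob from side z.148 [[0.48464946 0.23455102 0.148     ]]
open ref [[0.58929852 0.22438584 0.148     ]]
orange [(230, [295.34, 241.64], [288, 227, 16, 30])]
top knob []
reagent 0
crucible 0
jar 0
```

```bash
python3 - <<'E'
from pour import *
delta([.525,.2315,.21],85.5)
E
```

```text
shift in old axes [5.06 1.67 1.27] in new axes [5.05 1.68 1.28] turn [-0.01  0.03 -0.04] force [-1.3  0.4  0.4] t 24.23
```

Request:
{"method": "move_arm", "body": {
  "increments": [
    [0,0.7,0.3,0,0,0,0],
    [0,0.9,0.3,0,0,0,0],
    [0,0.9,0.3,0,0,0,0],
    [0,0.9,0.3,0,0,0,0],
    [0,0.9,0.3,0.2,0,0,0]
  ]
}}

```text
t: 24.65
position: [0.52, 0.2174, 0.2374]
tool_rot: [2.306, 2.132, 0.0]
wrist_force: [-0.5, 0.5, 0.3]
width: 0.0001
grip_force: 0.0
```

Request:
{"method": "move_arm", "body": {
  "increments": [
    [0,0.7,0.2,0.3,0,0,0],
    [0,0,0,0.5,0,0,0],
    [0,0,0,0.3,0,0,0],
    [0,0,0,0,0,0,0],
    [0,0,0,0,0,0,0]
  ]
}}

```text
t: 25.07
position: [0.5251, 0.2325, 0.2083]
tool_rot: [-2.307, -2.132, 0.005]
wrist_force: [-0.2, -0.3, 0.1]
width: 0.0
grip_force: 0.0
```

```bash
python3 - <<'E'
from pour import *
delta([.525,.2315,.147],85.5);print(env.get_obs()["position"],env.get_obs()["width"])
E
```

```text
shift in old axes [-0.04  0.01  2.45] in new axes [-0.04  0.    2.45] turn [-0.03  0.02  0.  ] force [-0.2 -0.3  0.1] t 25.07
[0.52505071 0.23253974 0.2083359 ] 3.7026795688795255e-05
```

Request:
{"method": "move_arm", "body": {
  "increments": [
    [0,0,0,0.6,0,0,0],
    [0,0,0,0.8,0,0,0],
    [0,0,0,0.6,0,0,0],
    [0,0,0,0.3,0,0,0],
    [0,0,0,0,0,0,0]
  ]
}}

```text
t: 25.48
position: [0.5248, 0.2318, 0.1501]
tool_rot: [-2.307, -2.131, 0.006]
wrist_force: [0.1, -0.6, -0.1]
width: -0.0002
grip_force: 0.0
```

Request:
{"method": "move_arm", "body": {
  "increments": [
    [0,0,0,0,0,0,0],
    [0,0,-0.2,0,0,0,0],
    [0,0,-0.2,0,0,0,0],
    [0,0,-0.2,0,0,0,0],
    [0,0,0,0,0,0,0]
  ]
}}

```text
t: 25.9
position: [0.5097, 0.2339, 0.1518]
tool_rot: [2.306, 2.133, -0.002]
wrist_force: [-0.9, -0.3, -0.3]
width: 0.0003
grip_force: 0.0
```

Request:
{"method": "move_arm", "body": {
  "increments": [
    [0,0,-0.1,0,0,0,0],
    [0,0,-0.1,0,0,0,0],
    [0,0,-0.1,0,0,0,0],
    [0,0,0,0,0,0,0],
    [0,0,0,0,0,0,0]
  ]
}}

```text
t: 26.32
position: [0.5048, 0.2343, 0.1514]
tool_rot: [2.305, 2.13, 0.001]
wrist_force: [4.4, -0.5, -1.1]
width: -0.0001
grip_force: 2.6
```

Request:
{"method": "move_arm", "body": {
  "increments": [
    [0,0,-0.08,0,0,0,0],
    [0,0,-0.08,0,0,0,0],
    [0,0,-0.08,0,0,0,0],
    [0,0,0,0,0,0,0],
    [0,0,0,0,0,0,0]
  ]
}}

```text
t: 26.73
position: [0.5043, 0.2343, 0.1519]
tool_rot: [2.302, 2.124, 0.011]
wrist_force: [18.9, -2.2, -9.7]
width: -0.0001
grip_force: 9.5
```

Firm against the stop: 19 N with no further travel. I'll retract away from the knob and lift.

Request:
{"method": "move_arm", "body": {
  "increments": [
    [0,0,0.2,0,0,0,0],
    [0,0,0.3,0,0,0,0],
    [0,0,0.3,0,0,0,0],
    [0,0,0.2,-0.3,0,0,0],
    [0,0,0,-0.8,0,0,0]
  ]
}}

```text
t: 27.15
position: [0.5212, 0.2322, 0.1761]
tool_rot: [-2.306, -2.13, 0.011]
wrist_force: [0.5, -0.1, 0.6]
width: 0.0001
grip_force: 0.0
```

Request:
{"method": "move_arm", "body": {
  "increments": [
    [0,0,0,-1,0,0,0],
    [0,0,0,-1,0,0,0],
    [0,0,0,-1,0,0,0],
    [0,-0.8,0,0,0,0,0],
    [0,-0.8,0,0,0,0,0]
  ]
}}

```text
t: 27.57
position: [0.5201, 0.1937, 0.2561]
tool_rot: [2.303, 2.134, 0.003]
wrist_force: [-0.3, -0.3, -0.1]
width: -0.0004
grip_force: 0.0
```

Request:
{"method": "move_arm", "body": {
  "increments": [
    [0,-0.8,0,0,0,0,0],
    [0,-0.8,0,0,0,0,0],
    [0,-0.8,0,0,0,0,0],
    [0,-0.8,0,0,0,0,0],
    [0,0,0,0,0,0,0]
  ]
}}

```text
t: 27.98
position: [0.5125, 0.1108, 0.2543]
tool_rot: [2.309, 2.129, -0.004]
wrist_force: [-0.4, -0.5, 0.4]
width: 0.0001
grip_force: 0.0
```

```bash
python3 - <<'E'
from pour import *
s=grab("side");t=grab("top");s10=dict(np.load("pics/side10.npz"));t0=dict(np.load("pics/top0.npz"))
K=([105,120,50],[125,255,255])
print([(q,plane(s,[q[1]],.148)) for q in blobs(mask(s,*K,(145,310,260,420)))])
print("orange",blobs(mask(s,[4,120,90],[18,255,255],(270,220,320,290))))
for n,r in(("s",(190,195,262,270)),("t",(238,172,303,208))):
    print("tray white",[(a,c) for a,c,_ in blobs(mask(s if n=="s" else t,[0,0,140],[180,90,255],r))])
# stray bright pixels on the bench between tray, scoop and balance relative to start
D=cv2.absdiff(s["frame"],dict(np.load("pics/side0.npz"))["frame"]).max(2);D[:,320:]=0
print("changed",[(a,c) for a,c,_ in blobs((D>45).astype(np.uint8)*255,4)])
E
```

```text
[((126, [209.4, 351.19], [204, 343, 11, 17]), array([[0.4846165 , 0.23447815, 0.148     ]]))]
orange [(230, [295.34, 241.64], [288, 227, 16, 30])]
tray white [(474, [203.69, 202.48]), (61, [204.93, 222.0]), (15, [209.73, 264.73]), (15, [213.67, 265.73])]
tray white []
changed [(642, [197.66, 17.13]), (15, [202.93, 36.93]), (17690, [206.8, 106.36]), (94, [318.28, 91.36]), (4, [213.25, 119.5]), (1551, [217.64, 242.37]), (71, [292.83, 240.87]), (108, [299.13, 242.36]), (23, [182.83, 230.48]), (90, [273.81, 265.86]), (5, [284.0, 252.0]), (105, [298.11, 275.51]), (4, [279.5, 275.0]), (5, [292.6, 276.4]), (106, [155.04, 291.61]), (2372, [190.45, 354.13]), (5, [200.6, 309.4]), (5, [205.6, 311.4]), (5, [210.6, 313.4]), (5, [215.6, 315.4]), (5, [220.6, 317.4]), (5, [225.6, 319.4]), (5, [230.6, 321.4]), (34, [232.59, 334.44]), (155, [163.77, 332.03]), (132, [195.5, 382.59]), (12, [219.08, 374.08])]
```

```bash
python3 - <<'E'
from h import *
s0=dict(np.load("pics/side0.npz"));s=dict(np.load("pics/side9.npz"))
D=cv2.GaussianBlur(cv2.absdiff(s0["frame"],s["frame"]).max(2),(3,3),0);D[:,300:]=0
for a,c,b in blobs((D>16).astype(np.uint8)*255,6):
    q=plane(s,[c],.074)[0]; z0=plane(s,[c],.008)[0]
    if c[1]>150: print(a,c,b,"from dish centre mm",round(1e3*np.hypot(q[0]-.538,q[1]-.23)),"bench",z0.round(3))
E
```

```text
511 [283.66, 258.28] [268, 226, 32, 63] from dish centre mm 321 bench [ 0.429 -0.111  0.008]
320 [217.34, 252.28] [204, 242, 26, 20] from dish centre mm 270 bench [ 0.61  -0.077  0.008]
154 [294.66, 283.73] [285, 269, 15, 31] from dish centre mm 288 bench [ 0.38  -0.043  0.008]
28 [184.29, 356.29] [180, 354, 8, 7] from dish centre mm 14 bench [0.573 0.215 0.008]
36 [192.64, 359.83] [189, 357, 8, 7] from dish centre mm 10 bench [0.551 0.217 0.008]
29 [173.34, 367.34] [169, 365, 8, 7] from dish centre mm 42 bench [0.585 0.245 0.008]
11 [195.55, 371.09] [194, 368, 4, 6] from dish centre mm 35 bench [0.534 0.238 0.008]
50 [184.28, 373.56] [177, 371, 14, 6] from dish centre mm 38 bench [0.556 0.251 0.008]
```

```bash
python3 -c "
from plant import env
print(env.sign_off())"
```

```text
the job is handed in; nothing more can be done
None
```

The job is handed in at about 28 s: the tray is empty and image differences show five or six balls in the dish on the pan; the scoop is back standing on the bench, the pane is shut against its front stop, and the three other vessels have not moved.

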